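# Pry a press-fit gear-case cover off evenly with a hand wedge

## Robot

A 7-joint arm with a two-finger parallel gripper is mounted at the origin on the work surface. World frame = base frame: x ahead of the robot, y to its left, z up, the work surface at z = 0. Lengths are in mm, angles in rad, forces in N, time in s.
With the tool pointing down it reaches from about 425 to 875 mm from the base axis. Payload 8.4 kg.
Tool frame: the origin (TCP) lies on the centre line of the jaws, within the pads' length; the fingertips stand 8 mm ahead of it and the grasp point (between the pads) lies 11 mm behind it (robot.nose_length is the distance from the TCP to the fingertips, in mm); z points along the fingers, y is the direction in which the jaws open and shut (so a half turn about z gives the same grasp; the last joint's range is limited). The gripper opens to 87 mm and grips with 3 to 60 N. Pads are 19 mm wide; open, the fingers measure 117 mm over their backs; the gripper's body (75 mm by 190 mm) begins 51 mm behind the grasp point.
Start: joints at [-1.373, 0.333, 0.04, 1.465, -0.013, 1.343, -0.059], TCP at [190.101, 621.55, 201.346] pointing down, gripper open.
Joint ranges: [-2.58, 2.58], [-0.38, 2.09], [-1.3, 1.39], [0.25, 2.4], [-1.5, 4.64], [0.08, 2.09], [-2.65, 2.65]. Speed limits (rad/s): [2.22, 2.22, 2.79, 2.79, 3.14, 3.14, 3.14].

## Interface

Orientations are given as a unit quaternion [w, x, y, z].
In Python, from bench import monitor, eyes, order, robot gives the robot as it stands.
- The arm moves only by the tool apply_moves, never from a script. Its argument "moves" is text: rows parted by semicolons, each of 7 numbers parted by spaces: the shift along the world's x, y, z as a fraction of full scale, then the turn, a rotation vector about the world's x, y, z as a fraction of full scale, then the opening, from -1 (shut) to 1 (fully open), so that 0 is half open. In form: x y z ax ay az grip; .... A call has 1 to 12 rows; each row shifts and turns the pose as measured when the row begins; what a row does not reach is not made up. Full scale, the value 1, is 30 cm for a shift and 90 degrees for a turn. A row lasts 1/10 s, in which the tool goes at most 50 mm and 8.59 degrees, less where a joint would pass 70% of its speed; a pose out of reach is approached as far as the arm can. A call with a number of a shift or a turn outside -1 to 1 is refused whole. A call with a gripper value outside its range is refused whole. The fingers move at their own pace and stop on an object; the grip force is fixed at half the most. Time passes only in rows, so rows that do not move let the fingers close. It gives the time, the measured TCP pose, the force and the opening at its end, in the units of the state.
- monitor.get_state(): the state, without advancing time (a new reading comes with each control period).
- eyes.read_camera(name): name is "scene" or "top"; returns a dict with "pixels" (400x640x3 uint8, red, green, blue), "K" (3x3 intrinsics, pixels), "dist_coeffs" ([k1, k2, p1, p2, k3] as OpenCV has them; the pictures are not rectified), "world_from_camera" (4x4, takes a point from camera to world coordinates). Camera axes: x right, y up, looking along -z (the intrinsics and any distortion apply to the point x, -y, -z); pixel columns grow to the right and rows downward; lengths in mm; the calibration is good to about 2 mm. A picture is of the moment at which its call begins. There is no depth.
- order.finish_job(): hands the job in, once; it reports no verdict.
Trained networks look in a picture, given as the dict that the camera call returned (one of the last four; its "shot" number tells which), for a name from the list of things; names that differ only in an ending like _2 or _b are one class to them, and where a whole thing is asked for, a point or a joint stands for the part that bears it (a point fixed in the world has none). Each returns a list of dicts, best first, with "conf" (0 to 1); they miss things now and then, are a little off and sometimes report something else, mostly with a low value. They report only what shows in the picture. A call takes as long as a camera call. They do not tell look-alikes from the thing itself.
- eyes.boxes_of(thing, picture): "xy" ([column, row] in pixels, amid what is visible of it).
- eyes.silhouettes(thing, picture): "mask" (400x640 bool, what is visible of it) and "xy" ([column, row] in pixels, amid what is visible of it).
The state is a dict: "clock": time; "qpos": joint angles; "qvel": joint speeds; "joint_torque": joint torques, N m; "eef_pos": TCP position; "eef_rot": TCP orientation; "wrist_force": force on the tool from outside, world axes, zero at the start; "wrist_torque": the same for the moment, N m; "opening": opening from 0.0 (shut) to 1.0 (fully open).
Only numpy, scipy, OpenCV 4.12 (cv2) and the standard library are available. Lean on these libraries where they do the work, as an engineer would, in place of code of your own. Each camera call takes 0.05 s, during which the arm holds its last target.

## Task

Take the wedge from its wooden holder and push it down into the two pry pockets in the seam of the green gear case, working alternately from one end to the other, until the cover stands at least 8 mm off the fixed half at both ends. Keep the cover even all the way - neither end may get more than 4 mm ahead of the other - and move it with the wedge alone, never with the gripper. Then hang the wedge back in its holder by its collar and leave the other things on the bench as they stand.

Things in the scene. Friction and masses are not known exactly. Their poses are not given: they have to be found in the camera images.
- housing: Fixed half of a small green cast gear case, bolted down on a steel foot. Origin on the bench under the middle of the seam; x points across the seam from the fixed half to the cover, y along the seam, z up. Case 160 mm long (y), top 78 mm above the bench; fixed half from x = -50 mm to the seam at x = 0, boss and shaft stub on that side to x = -92 mm.
- cover: The press-fit cover, the green casting on the side away from the robot: x = 0 to 38 mm of the housing when closed (boss to 52 mm), same length and height. It slides off along the housing's +x only. Each end moves by itself when pushed with about 5 N there, and stays where it is left. Origin on the bench at its seam face below the left pocket; axes as the housing's when even.
- pocket_left (a point): Pry pocket at y = +55 mm of the housing: this point is its middle on the plane x = 0, 72 mm above the bench, at its working edges; axes as the housing's. An open vertical slot, 33 mm long (y), down to 8 mm above the bench; 6 mm wide when closed: fixed wall at x = -3 mm, cover edge at +3 mm plus the gap. Above 72 mm a 45 degree lead-in on both walls to the top at 78 mm.
- pocket_right (a point): The same for the pry pocket at y = -55 mm of the housing (right end).
- gap_left (a joint): How far the cover is off at the left pocket (y = +55 mm), m: 0 closed, 0.012 end of travel. The wedge pushed straight down, flat side along the pocket's fixed wall and bevel to the cover, opens that end to the blade's thickness at the working edge less 6 mm; this takes about 10 N, and a few N to draw it out again.
- gap_right (a joint): The same for the right pocket (y = -55 mm), m: 0 closed, 0.012 end of travel.
- wedge_grip (a point): Hand wedge, 220 g: centre of its square wooden grip, 26 x 26 x 44 mm, sides along x and y; z up along the tool, blade down. Underside of the 44 x 44 x 6 mm steel collar 28 mm below this point, blade tip 92 mm below. Blade 20 mm wide (y); flat vertical side at x = -9 mm; the other side is bevelled, from x = -6.5 mm at the tip evenly to +9 mm at the collar, 64 mm up (0.242 mm per mm).
- stand_top (a point): Centre of the slot's mouth in the fixed wooden holder, 80 mm above the bench. Holder 66 x 66 mm on a 100 x 100 x 8 mm foot; slot 24 x 24 mm, 72 mm deep, sides along this point's x and y. The wedge hangs in it upright, its collar's underside on the holder's top (grip centre 28 mm above this point), axes along the holder's; at the start its bevel faces away from the robot within 30 degrees.
- case: Bystander: flat green plastic case, 92 x 132 x 42 mm, origin under its centre.
- spray_can: Bystander: spray can, 52 mm diameter, 150 mm high, origin under its centre.
- carton: Bystander: white carton, 85 x 160 x 40 mm, origin under its centre.
- screwdriver: Bystander: wood-handled screwdriver, 200 mm long, lying along its x. Origin on the bench under it.
There are look-alikes about, which are no part of the job. There is more than one size of the part that bears stand_top; the job needs the smallest. Of the things that look like the housing, the smaller one is meant.

How it is judged (in metres and radians):
On the way, in this order (a step that is already met when the one before it is completed fails the run):
1. both ends of the cover started, at least 2 mm each, with the wedge out of its holder (value of joint each of gap_left, gap_right above 0.002 m and distance between wedge_grip and stand_top above 0.08 m), for 0.1 s.
2. the cover at least 7.5 mm off at both ends (value of joint each of gap_left, gap_right above 0.0075 m), for 0.2 s.
At the end, for the whole second after the job is handed in: The cover stands at least 7.5 mm off at both pockets, its ends within 5 mm of each other, and the wedge hangs upright in its holder (within 10 mm of the slot's centre, collar resting on the top within 5 mm), released (all of step 2 and angle between the y axis of cover and the y axis of housing, either way round below 0.045 rad and horizontal distance between wedge_grip and stand_top below 0.01 m and z of wedge_grip in the frame of stand_top between 0.022 and 0.033 m and angle between wedge_grip's own z axis and vertical below 0.12 rad); the robot touches nothing.
It fails at once if one end of the cover gets more than about 5 mm ahead of the other (0.045 rad) (angle between the y axis of cover and the y axis of housing, either way round above 0.045 rad).
It fails at once if the gripper pushes on the cover (contact force between any of the fingers, the arm and cover above 2 N).
It fails at once if a bystander is moved by more than 20 mm (distance of any of case, spray_can, carton, screwdriver from where it was at the start of the episode above 0.02 m).
It also fails if it takes over 72 s, if anything falls off the work surface, if the arm or the gripper's body presses on something with over 40 N, if the wrist force passes 120 N, or if a joint passes its speed limit or range.

## Working session

There is one attempt and no reset: what is moved stays moved. The work goes in short steps, Python scripts to look and compute and a tool call to move; the robot and the scene stay as the last step left them, time stands still between calls to the robot, and variables do not carry over. Pictures are saved under pics/ and viewed, and the job is handed in when it is done.

Besides the shell and the picture viewer there is one more tool, called after ">>>" in YAML: its name, and indented under it one key for each argument. apply_moves: Moves the arm, as the interface text tells. Its arguments: {"type":"object","properties":{"moves":{"type":"string"}},"required":["moves"]}

```bash
ls; mkdir -p pics
python3 - <<'E'
from bench import monitor, eyes, order, robot
import cv2
s=monitor.get_state(); print(s)
for n in ["scene","top"]:
    p=eyes.read_camera(n); cv2.imwrite(f"pics/{n}0.png",p["pixels"][:,:,::-1])
    print(n,p["K"],p["dist_coeffs"],p["world_from_camera"])
    for t in ["housing","cover","wedge_grip","stand_top","pocket_left","case","spray_can","carton","screwdriver"]:
        try: print(t,[(round(b["conf"],2),[round(float(v)) for v in b["xy"]]) for b in eyes.boxes_of(t,p)])
        except Exception as e: print(t,e)
E
```

```text
pics
{'clock': 0.0, 'qpos': array([-1.37318175,  0.33391669,  0.03986351,  1.46629328, -0.01335613,
        1.34331928, -0.0584965 ]), 'qvel': array([-9.31532755e-04, -1.58856675e-05, -5.17503173e-05, -6.83300984e-04,
        1.64430884e-03, -3.45807941e-05,  7.69551348e-04]), 'joint_torque': array([ 2.59887047e-04, -6.56346488e+01,  1.33560598e+00, -4.03814793e+01,
       -5.98260015e-02,  4.43370373e-02,  1.26333289e-04]), 'eef_pos': array([189.99782787, 621.06435079, 200.44468428]), 'eef_rot': array([-4.75984179e-05,  1.47860274e-01,  9.89007907e-01, -8.34435271e-04]), 'wrist_force': array([-0.00976047, -0.14587223,  0.27588421]), 'wrist_torque': array([-0.00167383, -0.0097589 , -0.0190584 ]), 'opening': 0.9970049270250488}
scene [[401.44510893   0.         323.51616   ]
 [  0.         401.44510893 197.75072824]
 [  0.           0.           1.        ]] [0.02876964 0.         0.         0.         0.        ] [[ 9.57377511e-03 -8.61550464e-01  5.07581659e-01  1.08973546e+03]
 [ 9.99873654e-01  1.80653518e-03 -1.57928170e-02 -3.82866881e+01]
 [ 1.26893447e-02  5.07668725e-01  8.61
[... 654 characters left out ...]
0.          0.        ] [[ 3.02021616e-02  9.97545914e-01 -6.31662871e-02  4.51543910e+02]
 [-9.99433969e-01  3.10753309e-02  1.28866708e-02 -4.17807405e-01]
 [ 1.48179590e-02  6.27413277e-02  9.97919813e-01  1.17816866e+03]
 [ 0.00000000e+00  0.00000000e+00  0.00000000e+00  1.00000000e+00]]
housing [(0.88, [252, 200]), (0.63, [212, 299])]
cover [(0.81, [247, 186]), (0.74, [215, 283]), (0.25, [380, 194])]
wedge_grip [(0.69, [387, 189])]
stand_top [(0.66, [383, 125]), (0.58, [378, 194]), (0.57, [425, 249])]
pocket_left [(0.68, [211, 300]), (0.6, [247, 197])]
case [(0.67, [480, 181])]
spray_can [(0.71, [161, 136]), (0.67, [246, 201])]
carton [(0.7, [308, 113])]
screwdriver [(0.52, [184, 222])]
```

View pics/scene0.png

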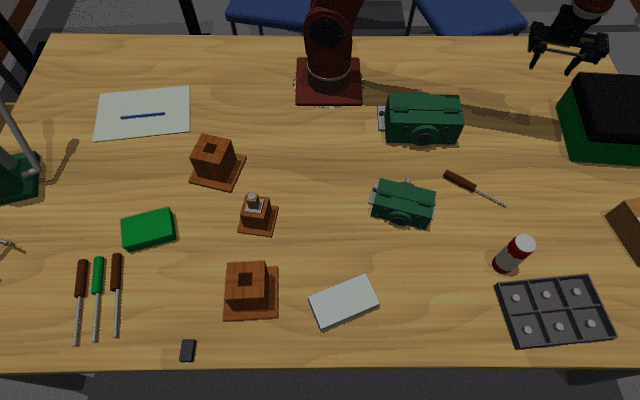

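View pics/top0.png

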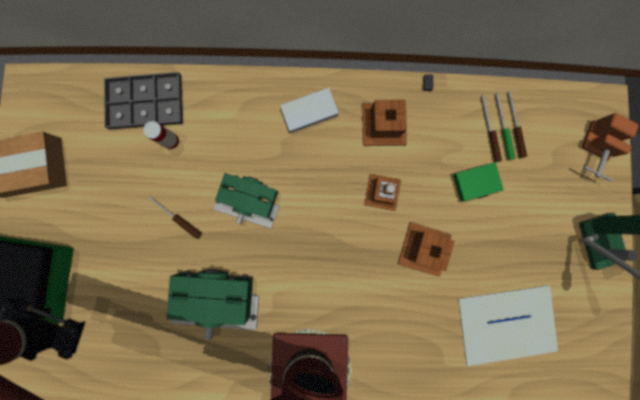

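```bash
cat > h.py <<'E'
import numpy as np, cv2, pickle
from bench import monitor, eyes, order, robot
def proj(p,P):
    """P Nx3 world mm -> pixels"""
    P=np.atleast_2d(np.asarray(P,float)); T=np.linalg.inv(p["world_from_camera"])
    c=P@T[:3,:3].T+T[:3,3]; c=c*[1,-1,-1]
    return cv2.projectPoints(c.reshape(-1,1,3),np.zeros(3),np.zeros(3),np.asarray(p["K"],float),np.asarray(p["dist_coeffs"],float))[0].reshape(-1,2)
def at_z(p,uv,z):
    n=cv2.undistortPoints(np.array(uv,float).reshape(-1,1,2),np.asarray(p["K"],float),np.asarray(p["dist_coeffs"],float)).reshape(-1,2)
    T=np.asarray(p["world_from_camera"]); d=np.c_[n[:,0],-n[:,1],-np.ones(len(n))]@T[:3,:3].T; o=T[:3,3]
    return o+d*((z-o[2])/d[:,2])[:,None]
def crop(p,c,half,k,name,draw=()):
    im=p["pixels"][:,:,::-1]; x0,y0=int(c[0]-half[0]),int(c[1]-half[1]); x0=max(x0,0);y0=max(y0,0)
    a=im[y0:y0+2*half[1],x0:x0+2*half[0]]; a=cv2.resize(a,None,fx=k,fy=k,interpolation=cv2.INTER_CUBIC)
    for seg,col in draw:
        q=((np.asarray(seg)-[x0,y0]+.5)*k).round().astype(int)
        cv2.polylines(a,[q.reshape(-1,1,2)],False,col,1)
    cv2.imwrite(f"pics/{name}.png",a); print(name,"x0,y0",x0,y0,"k",k)
E
python3 - <<'E'
from h import *
ps={}
for n in ["scene","top"]:
    p=eyes.read_camera(n); ps[n]=p
pickle.dump(ps,open("p0.pkl","wb"))
crop(ps["scene"],(403,203),(50,37),8,"hs"); crop(ps["top"],(247,199),(50,37),8,"ht")
crop(ps["scene"],(257,212),(40,30),10,"ws"); crop(ps["top"],(384,191),(40,30),10,"wt")
E
```

```text
hs x0,y0 353 166 k 8
ht x0,y0 197 162 k 8
ws x0,y0 217 182 k 10
wt x0,y0 344 161 k 10
```

View pics/hs.png

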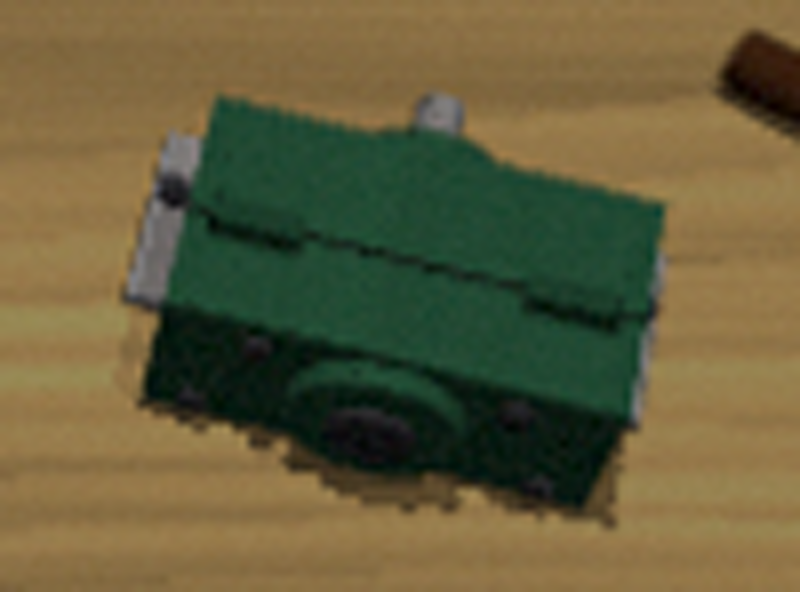

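View pics/ht.png

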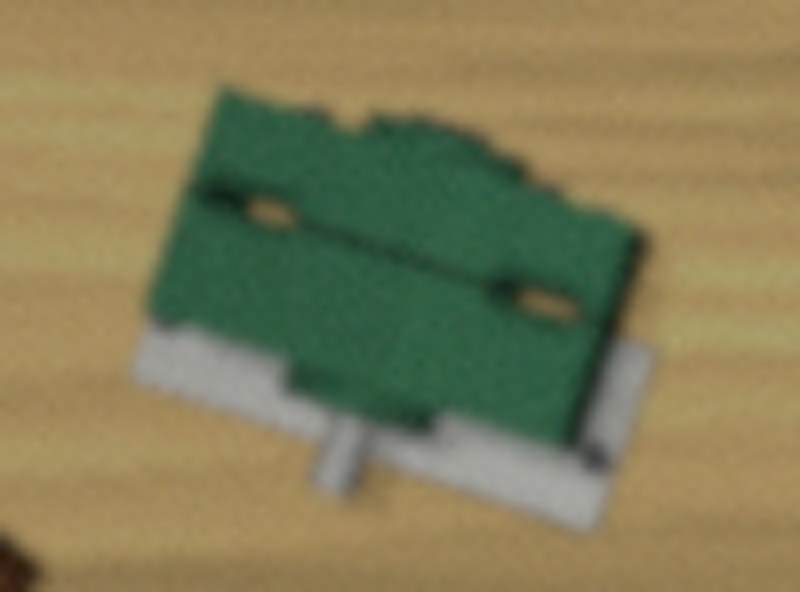

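View pics/ws.png

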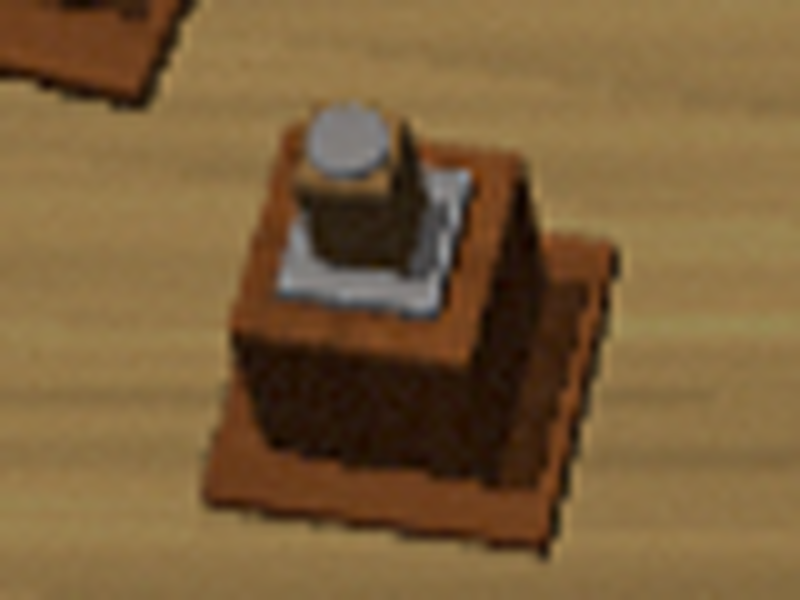

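View pics/wt.png

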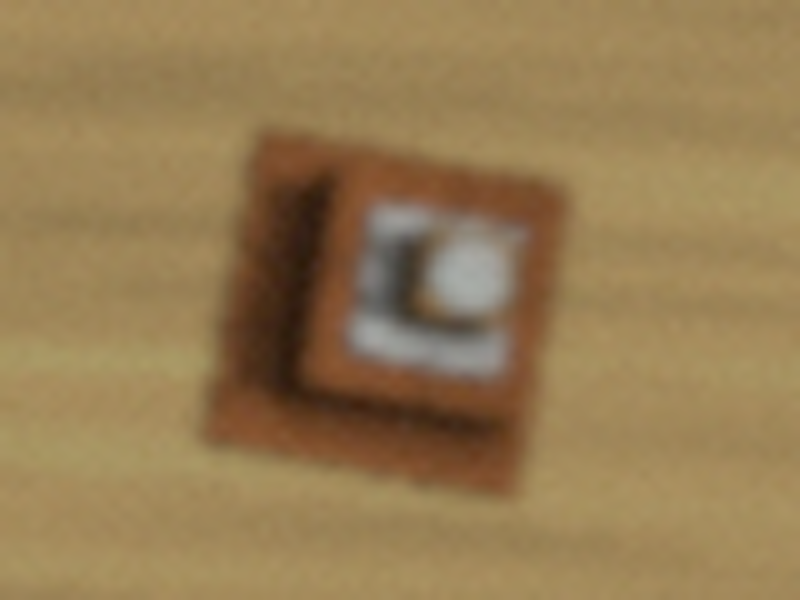

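```bash
cat > fit.py <<'E'
from h import *
from scipy.optimize import least_squares
ps=pickle.load(open("p0.pkl","rb"))
def px(a,x0,y0,k): return np.array(a,float)/k+[x0,y0]-0.5
def model(th,L):
    c,s=np.cos(th[2]),np.sin(th[2]); L=np.asarray(L,float)
    return np.c_[th[0]+c*L[:,0]-s*L[:,1],th[1]+s*L[:,0]+c*L[:,1],L[:,2]]
def fit(sets,th0):
    f=lambda th:np.concatenate([(proj(p,model(th,L))-uv).ravel() for p,L,uv in sets])
    r=least_squares(f,th0,loss="soft_l1"); return r.x,f(r.x)
S,T=ps["scene"],ps["top"]
Lh=[(-50,-80,78),(-50,80,78),(38,-80,78),(38,80,78)]
hs=(S,Lh,px([(215,98),(665,205),(160,300),(632,420)],353,166,8))
ht=(T,Lh,px([(572,445),(150,312),(645,232),(222,88)],197,162,8))
Lf=[(50,-50,8),(50,50,8),(-50,50,8)]
Lb=[(33,-33,80),(33,33,80),(-33,33,80),(-33,-33,80)]
Lc=[(22,-22,86),(22,22,86),(-22,22,86)]
ws=(S,Lf+Lb+Lc,px([(205,500),(548,552),(617,245),(235,335),(470,360),(523,152),(287,128),(280,290),(440,312),(472,172)],217,182,10))
wt=(T,[(50,50,8),(50,-50,8),(-50,-50,8),(-50,50,8),(22,22,86),(22,-22,86),(-22,-22,86),(-22,22,86)],px([(262,128),(565,185),(515,495),(205,440),(365,205),(528,225),(505,380),(350,352)],344,161,10))
if __name__=="__main__":
    for n,a,b,th0 in [("housing",hs,ht,(500,200,-.2)),("holder",ws,wt,(500,-200,-.2))]:
        for nm,ss in [("scene",[a]),("top",[b]),("both",[a,b])]:
            th,r=fit(ss,th0); print(n,nm,th.round(2),np.degrees(th[2]).round(2),"rms px",np.sqrt((r**2).mean()).round(2))
            print(r.reshape(-1,2).round(1).tolist())
E
python3 fit.py
```

```text
housing scene [ 5.3425e+02  2.0053e+02 -2.9000e-01] -16.52 rms px 0.2
[[-0.0, -0.3], [0.2, -0.1], [0.1, 0.3], [-0.3, 0.0]]
housing top [ 5.3330e+02  1.9838e+02 -2.8000e-01] -15.99 rms px 0.69
[[-0.5, 0.8], [-0.0, 0.5], [-0.1, -1.5], [0.7, -0.2]]
housing both [ 5.3386e+02  1.9966e+02 -2.8000e-01] -16.28 rms px 0.6
[[-0.5, -0.3], [-0.2, -0.3], [-0.1, 0.3], [-0.5, -0.2], [-1.0, 0.7], [-0.5, 0.1], [-0.5, -1.6], [0.3, -0.5]]
holder scene [ 5.5601e+02 -2.0768e+02 -1.4000e-01] -8.3 rms px 0.36
[[-0.6, 0.1], [0.3, -0.5], [0.3, -0.8], [-0.5, -0.0], [0.4, 0.6], [0.2, 0.2], [0.1, -0.4], [-0.3, 0.3], [-0.1, 0.2], [0.2, 0.0]]
holder top [ 5.5567e+02 -2.0795e+02 -1.4000e-01] -8.21 rms px 0.45
[[-0.6, -0.2], [0.7, -0.2], [0.6, 0.4], [-0.2, 0.3], [0.9, -0.3], [-0.5, 0.4], [-0.6, -0.2], [-0.0, -0.1]]
holder both [ 5.5584e+02 -2.0779e+02 -1.4000e-01] -8.25 rms px 0.4
[[-0.6, 0.1], [0.3, -0.6], [0.2, -0.8], [-0.5, -0.1], [0.4, 0.5], [0.1, 0.1], [0.1, -0.4], [-0.4, 0.3], [-0.1, 0.1], [0.2, -0.0], [-0.6, -0.2], [0.6, -0.3], [0.5, 0.3], [-0.2, 0.2], [0.9, -0.3], [-0.6, 0.3], [-0.7, -0.3], [-0.1, -0.1]]
```

>>> apply_moves:
  moves: "0.129 -0.092 0 0 0 -0.09 1;0.129 -0.092 0 0 0 -0.09 1;0.129 -0.092 0 0 0 -0.09 1;0.129 -0.092 0 0 0 -0.09 1;0.129 -0.092 0 0 0 -0.09 1;0.129 -0.092 0 0 0 -0.09 1;0.129 -0.092 0 0 0 -0.09 1;0.129 -0.092 0 0 0 -0.09 1;0.037 -0.148 0 0 0 -0.09 1;0.037 -0.148 0 0 0 -0.09 1;0.037 -0.148 0 0 0 0 1;0.037 -0.148 0 0 0 0 1"

```text
clock: 2.3
eef_pos: [548.9, 213.0, 201.2]
eef_rot: [-0.0, 0.769, 0.639, 0.003]
wrist_force: [1.3, 0.2, 0.1]
opening: 0.998
```

>>> apply_moves:
  moves: "0.037 -0.148 0 0 0 0 1;0.037 -0.148 0 0 0 0 1;0.037 -0.148 0 0 0 0 1;0.037 -0.148 0 0 0 0 1;0 -0.148 0 0 0 0.026 1;-0.03 -0.139 0 0 0 0 1;-0.03 -0.139 0 0 0 0 1;-0.02 -0.139 0 0 0 0 1;-0.02 -0.139 0 0 0 0 1;0 0 0 0 0 0 1"

```text
clock: 3.3
eef_pos: [561.5, -199.7, 203.8]
eef_rot: [0.002, 0.758, 0.652, 0.005]
wrist_force: [0.1, -0.3, 0.2]
opening: 1.002
```

```bash
cat >> h.py <<'E'
def st(v=True):
    s=monitor.get_state(); w,x,y,z=s["eef_rot"]
    from scipy.spatial.transform import Rotation as R
    r=R.from_quat([x,y,z,w]).as_matrix()
    ang=np.degrees(np.arctan2(r[1,1],r[0,1]))
    tilt=r[:,2]
    if v: print("t",round(float(s["clock"]),2),"pos",s["eef_pos"].round(2),"yaw_y",round(ang,2),"toolz",tilt.round(4),"F",s["wrist_force"].round(2),"T",s["wrist_torque"].round(2),"open",round(float(s["opening"]),3),"q",s["qpos"].round(2))
    return s,ang,r
E
python3 -c "
from h import *
st()"
```

```text
t 3.3 pos [ 561.51 -199.75  203.84] yaw_y -8.62 toolz [ 0.0102  0.0039 -0.9999] F [ 0.12 -0.27  0.18] T [-0.1   0.08  0.  ] open 1.002 q [-0.35  0.26  0.74  1.64 -0.19  1.31  0.28]
```

>>> apply_moves:
  moves: "-0.019 -0.027 -0.08 -0.0025 0.0065 0.004 1;0 0 -0.08 0 0 0 1;0 0 -0.04 0 0 0 1;0 0 0 0 0 0 1"

```text
clock: 3.7
eef_pos: [556.0, -209.5, 143.3]
eef_rot: [0.001, 0.757, 0.653, 0.001]
wrist_force: [-0.6, 0.5, 1.0]
opening: 0.999
```

```bash
python3 -c "
from h import *
st()
p=eyes.read_camera('scene'); crop(p,(257,205),(50,37),8,'g1'); p=eyes.read_camera('top'); crop(p,(384,191),(50,37),8,'g1t')"
```

```text
t 3.7 pos [ 555.96 -209.47  143.33] yaw_y -8.43 toolz [ 2.5e-03 -2.0e-04 -1.0e+00] F [-0.55  0.45  0.97] T [-0.09  0.09  0.01] open 0.999 q [-0.32  0.31  0.73  1.71 -0.22  1.2   0.32]
g1 x0,y0 207 168 k 8
g1t x0,y0 334 154 k 8
```

View pics/g1.png

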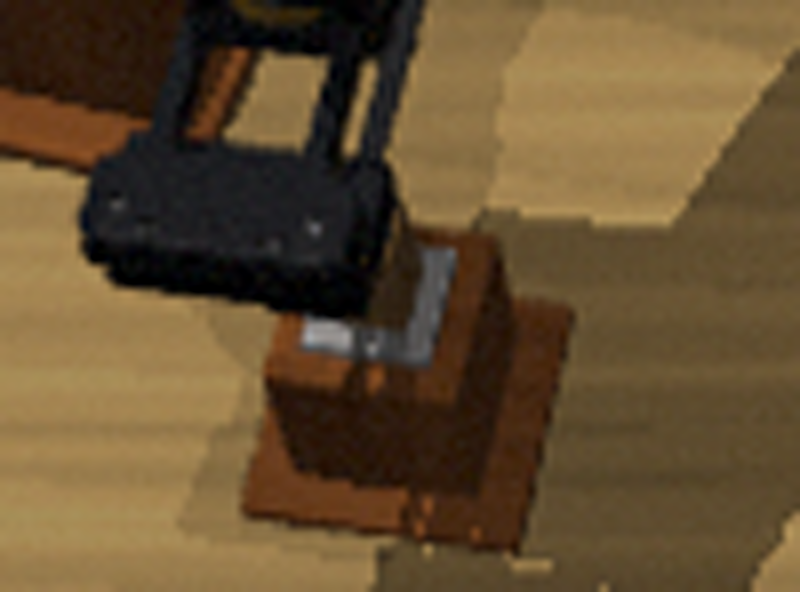

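Run:
```python
from h import *
p=eyes.read_camera('scene'); q=eyes.read_camera('top')
s,ang,r=st()
t=s["eef_pos"]
print(proj(p,[t,t+r[:,1]*58,t-r[:,1]*58,t+r[:,1]*43,t-r[:,1]*43]).round(1), proj(q,[t]).round(1))
crop(p,(257,190),(80,60),5,'g2',[(proj(p,[t+r[:,1]*43,t-r[:,1]*43]),(0,0,255)),(proj(p,[t,t-r[:,2]*100]),(0,255,0))])
crop(q,(384,191),(80,60),5,'g2t',[(proj(q,[t+r[:,1]*43,t-r[:,1]*43]),(0,0,255))])
```

```text
t 3.9 pos [ 557.48 -209.84  145.71] yaw_y -8.4 toolz [ 6.3e-03 -7.0e-04 -1.0e+00] F [-0.24 -0.82 -0.43] T [-0.14  0.07  0.  ] open 0.997 q [-0.32  0.3   0.73  1.71 -0.22  1.2   0.32]
[[250.1 193.7]
 [244.7 213.4]
 [255.1 175.1]
 [246.1 208.2]
 [253.8 179.8]] [[392.  186.9]]
g2 x0,y0 177 130 k 5
g2t x0,y0 304 131 k 5
```

View pics/g2.png

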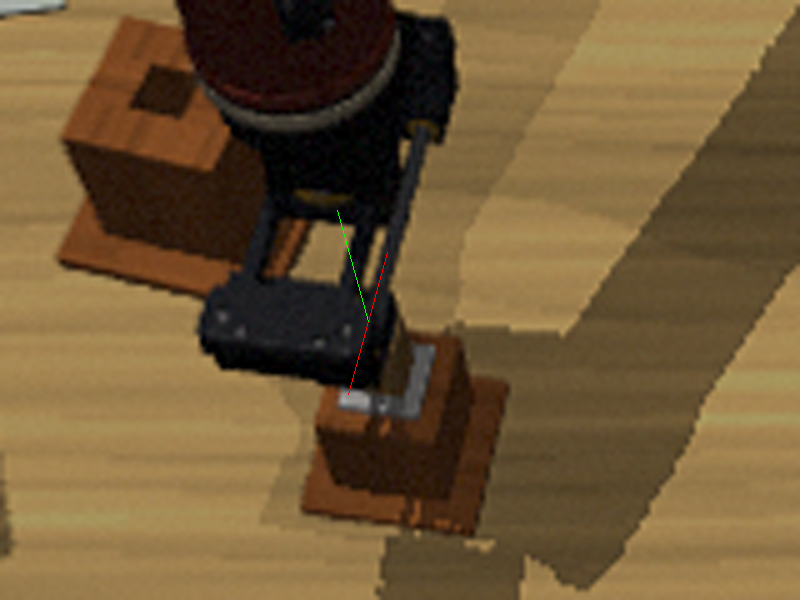

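View pics/g2t.png

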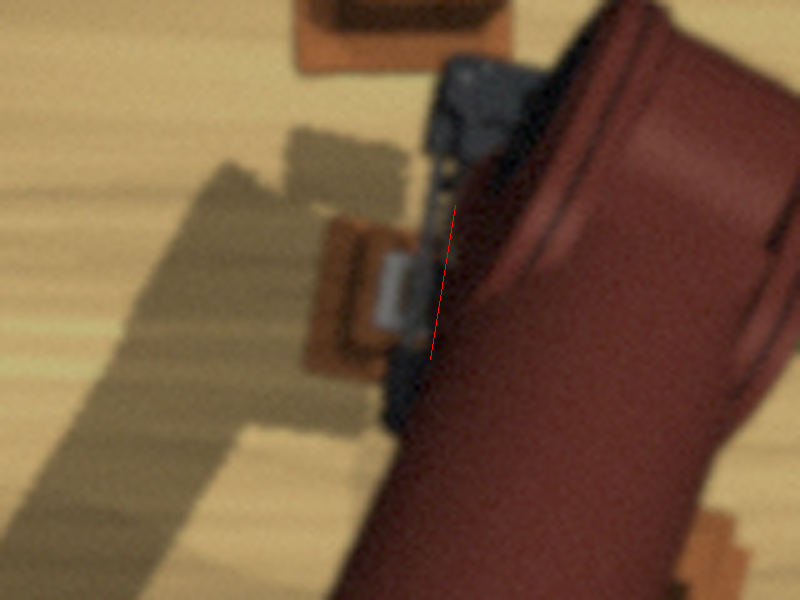

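Run:
```python
from h import *
ps=pickle.load(open("p0.pkl","rb")); S=ps["scene"]
from scipy.spatial.transform import Rotation as R
r=R.from_quat([.14786,.989,-.00083,0]).as_matrix(); t=np.array([190,621,200.4])
L=[]
for y in (-58,-43,43,58):
    for x in (-9.5,9.5):
        L.append((proj(S,[t+r@[x,y,8],t+r@[x,y,-62]]),(0,0,255)))
b=[(-37,-95),(37,-95),(37,95),(-37,95),(-37,-95)]
L.append((proj(S,[t+r@[x,y,-62] for x,y in b]),(0,255,255)))
crop(S,(570,50),(70,50),8,'g3',L)
for i in range(6):
    eyes.read_camera("top"); s,_,_=st(False); print(s["eef_pos"].round(2),s["qpos"].round(4))
```

```text
g3 x0,y0 500 0 k 8
[ 557.49 -209.88  145.7 ] [-0.3162  0.3033  0.7325  1.7112 -0.2175  1.2036  0.3245]
[ 557.37 -209.97  145.63] [-0.3161  0.3032  0.7326  1.7114 -0.2175  1.2035  0.3245]
[ 557.27 -209.99  145.48] [-0.3161  0.3033  0.7326  1.7116 -0.2176  1.2034  0.3245]
[ 557.14 -209.98  145.32] [-0.316   0.3034  0.7326  1.7119 -0.2176  1.2033  0.3246]
[ 557.04 -210.04  145.19] [-0.3159  0.3036  0.7326  1.712  -0.2176  1.2032  0.3246]
[ 556.94 -210.03  145.04] [-0.3158  0.3037  0.7326  1.7122 -0.2176  1.2032  0.3246]
```

View pics/g3.png

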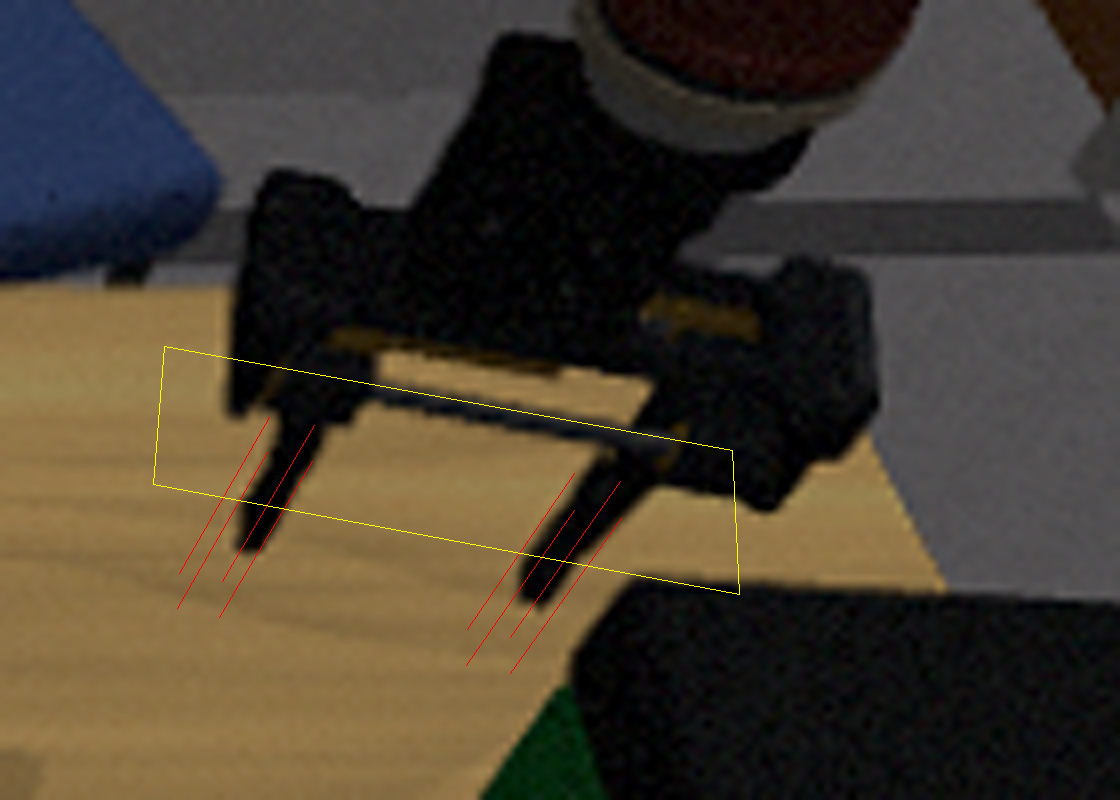

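Run:
```python
from h import *
print([ (a,getattr(robot,a)) for a in dir(robot) if not a.startswith('__')])
p=eyes.read_camera('scene'); q=eyes.read_camera('top')
s,ang,r=st(); t=s["eef_pos"]
L=[];M=[]
for c,A in((p,L),(q,M)):
  for y in (-58,-43,43,58):
    for x in (-9.5,9.5):
        A.append((proj(c,[t+r@[x,y,8],t+r@[x,y,-62]]),(0,0,255)))
  b=[(-37,-95),(37,-95),(37,95),(-37,95),(-37,-95)]
  A.append((proj(c,[t+r@[x,y,-62] for x,y in b]),(0,255,255)))
crop(p,(257,180),(70,50),8,'g4',L)
crop(q,(394,181),(70,50),8,'g4t',M)
ps=pickle.load(open("p0.pkl","rb"))
print(proj(ps["scene"],[[0,0,0],[0,0,100],[100,0,0]]),proj(ps["top"],[[0,0,0]]))
```

```text
[('IKError', <class 'bench.IKError'>), ('nose_length', 8.0)]
t 4.3 pos [ 556.81 -210.05  144.85] yaw_y -8.44 toolz [ 5.2e-03 -5.0e-04 -1.0e+00] F [-0.06 -0.38 -0.1 ] T [-0.1   0.08 -0.01] open 0.997 q [-0.32  0.3   0.73  1.71 -0.22  1.2   0.32]
g4 x0,y0 187 130 k 8
g4t x0,y0 324 131 k 8
[[327.65527958  81.14893001]
 [328.30103513  58.4861903 ]
 [328.08048108 101.92981228]] [[309.71143093 370.89338397]]
```

View pics/g4.png

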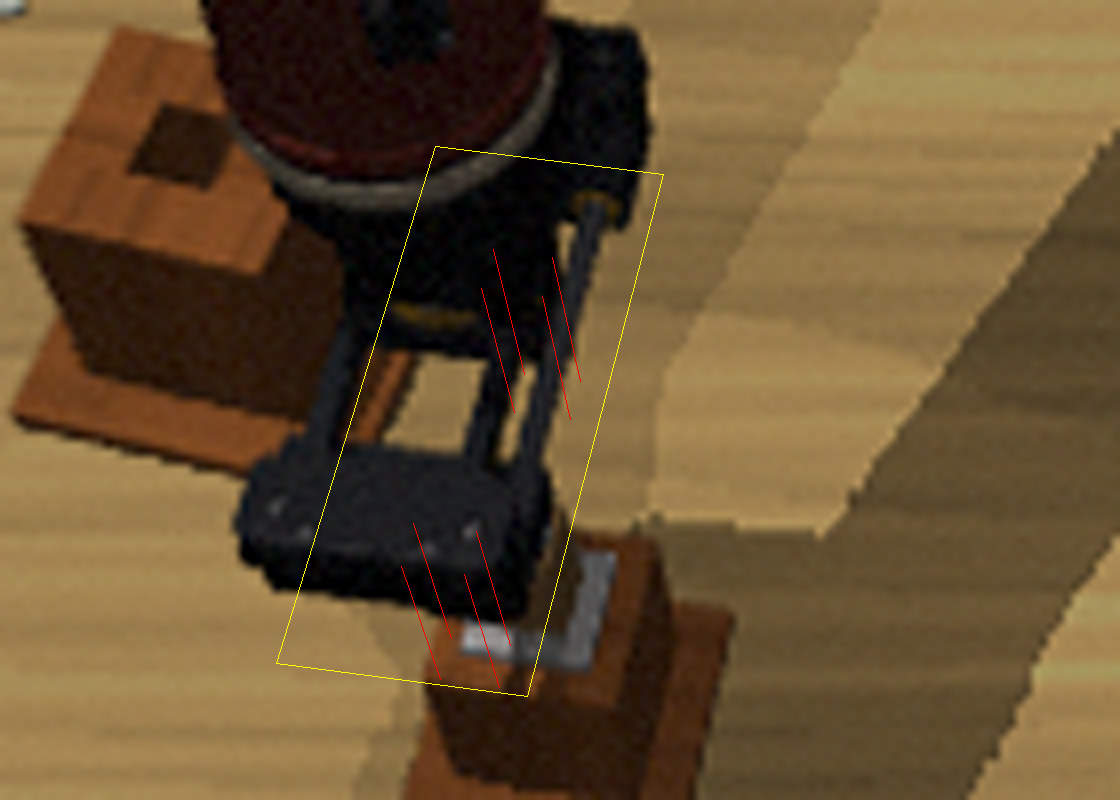

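View pics/g4t.png

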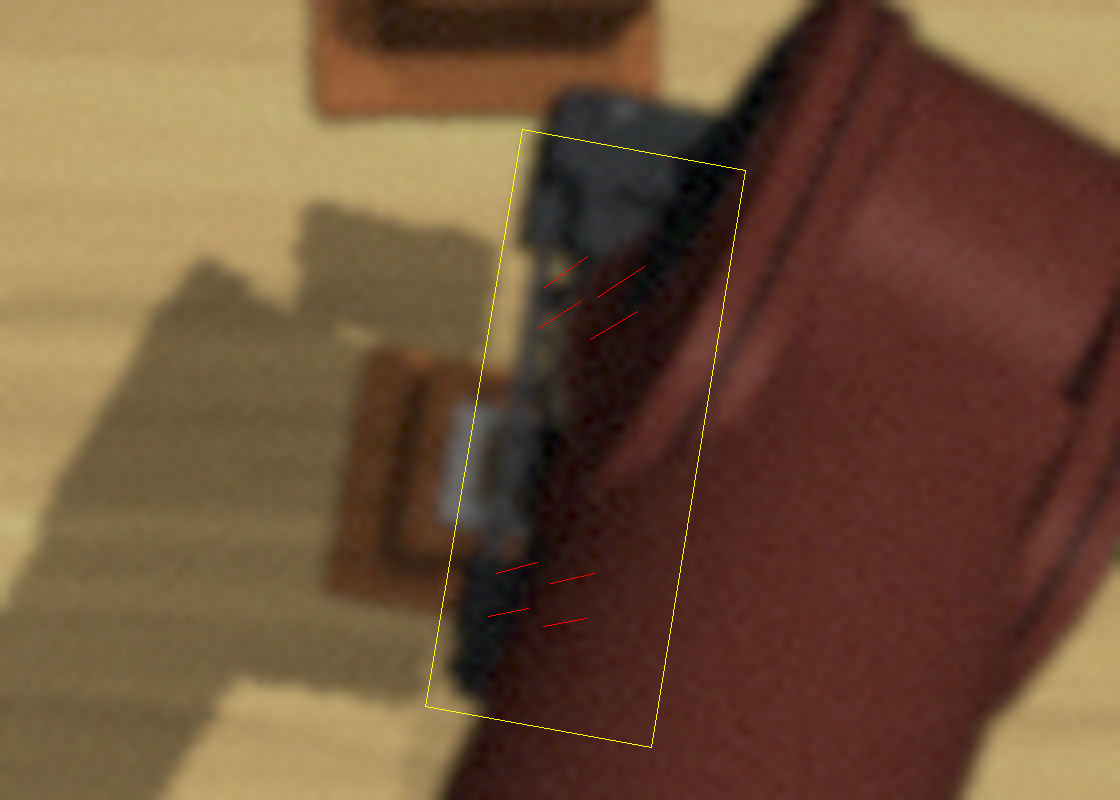

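Run:
```python
from h import *
ps=pickle.load(open("p0.pkl","rb")); S=ps["top"]
from scipy.spatial.transform import Rotation as R
r=R.from_quat([.14786,.989,-.00083,0]).as_matrix(); t=np.array([190,621,200.4])
L=[]
for y in (-58,-43,43,58):
    for x in (-9.5,9.5):
        L.append((proj(S,[t+r@[x,y,8],t+r@[x,y,-62]]),(0,0,255)))
b=[(-37,-95),(37,-95),(37,95),(-37,95),(-37,-95)]
L.append((proj(S,[t+r@[x,y,-62] for x,y in b]),(0,255,255)))
crop(S,(60,330),(60,50),8,'g5',L)
```

```text
g5 x0,y0 0 280 k 8
```

View pics/g5.png

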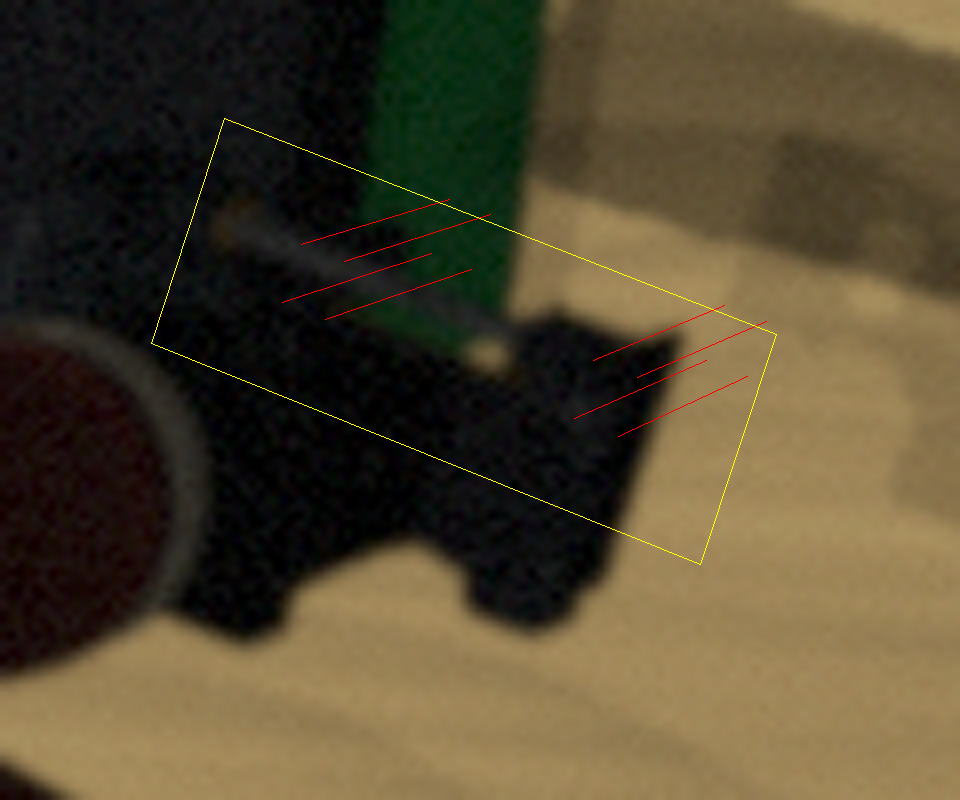

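>>> apply_moves:
  moves: "-0.003 0.007 -0.05 0 0.003 0 1;0 0 -0.05 0 0 0 1;0 0 -0.03 0 0 0 1;0 0 -0.01 0 0 0 1;0 0 0 0 0 0 1"

```text
clock: 4.8
eef_pos: [554.7, -207.3, 97.6]
eef_rot: [-0.001, 0.757, 0.653, -0.001]
wrist_force: [0.1, -0.8, 0.4]
opening: 0.998
```

Run:
```python
from h import *
p=eyes.read_camera('scene')
s,ang,r=st(); t=s["eef_pos"]
crop(p,(257,190),(60,45),10,'g6')
```

```text
t 4.85 pos [ 554.84 -207.28   97.87] yaw_y -8.43 toolz [-2.1e-03 -2.0e-04 -1.0e+00] F [-0.41  0.64 -0.44] T [-0.09  0.03  0.02] open 0.999 q [-0.3   0.35  0.71  1.76 -0.25  1.12  0.35]
g6 x0,y0 197 145 k 10
```

View pics/g6.png

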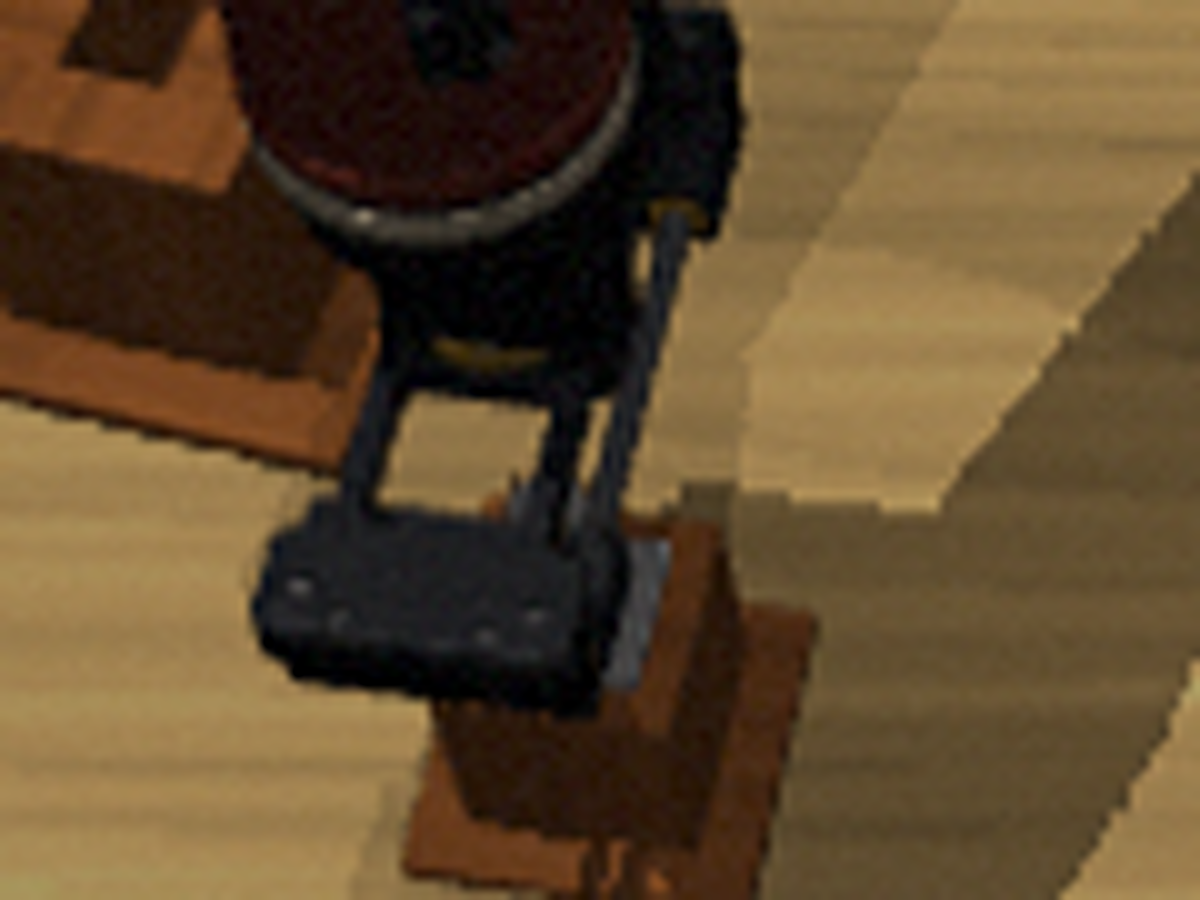

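>>> apply_moves:
  moves: "0.003 -0.002 0.003 0 0 0 -1;0 0 0 0 0 0 -1;0 0 0 0 0 0 -1;0 0 0 0 0 0 -1;0 0 0 0 0 0 -1;0 0 0 0 0 0 -1"

```text
clock: 5.45
eef_pos: [556.9, -208.6, 100.6]
eef_rot: [0.001, 0.757, 0.653, 0.0]
wrist_force: [-0.3, 0.3, 0.1]
opening: 0.539
```

```bash
python3 -c "
from h import *
st()"
```

```text
t 5.45 pos [ 556.93 -208.57  100.6 ] yaw_y -8.44 toolz [ 7.e-04 -7.e-04 -1.e+00] F [-0.25  0.29  0.11] T [-0.17  0.03 -0.01] open 0.539 q [-0.3   0.35  0.72  1.76 -0.25  1.13  0.35]
```

>>> apply_moves:
  moves: "-0.002 0 -0.003 0 0 0 -1;0 0 0 0 0 0 -1;0 0 0 0 0 0 -1;0 0 0 0 0 0 -1;0 0 0 0 0 0 -1"

```text
clock: 5.95
eef_pos: [556.2, -208.5, 99.7]
eef_rot: [0.0, 0.757, 0.653, 0.0]
wrist_force: [0.1, 0.6, -0.6]
opening: 0.297
```

```bash
python3 -c "
from h import *
st()"
```

```text
t 5.95 pos [ 556.21 -208.49   99.67] yaw_y -8.44 toolz [ 7.e-04 -6.e-04 -1.e+00] F [ 0.07  0.65 -0.64] T [-0.07  0.1   0.01] open 0.297 q [-0.3   0.35  0.72  1.76 -0.25  1.12  0.35]
```

>>> apply_moves:
  moves: "0 0 0.03 0 0 0 -1;0 0 0.06 0 0 0 -1;0 0 0.1 0 0 0 -1;0 0 0.1 0 0 0 -1;0 0 0.08 0 0 0 -1;0 0 0 0 0 0 -1"

```text
clock: 6.55
eef_pos: [554.7, -208.2, 215.5]
eef_rot: [-0.0, 0.757, 0.653, -0.001]
wrist_force: [0.2, -0.6, -1.0]
opening: 0.297
```

Run:
```python
from h import *
p=eyes.read_camera('scene'); q=eyes.read_camera('top')
s,ang,r=st(); t=s["eef_pos"]
crop(p,(257,180),(60,45),10,'g7')
crop(q,(390,185),(60,45),10,'g7t')
```

```text
t 6.65 pos [ 553.41 -207.46  212.09] yaw_y -8.47 toolz [-0.0056  0.     -1.    ] F [-0.18 -0.41 -2.63] T [-0.1   0.06  0.  ] open 0.294 q [-0.34  0.25  0.75  1.62 -0.17  1.34  0.29]
g7 x0,y0 197 135 k 10
g7t x0,y0 330 140 k 10
```

View pics/g7.png

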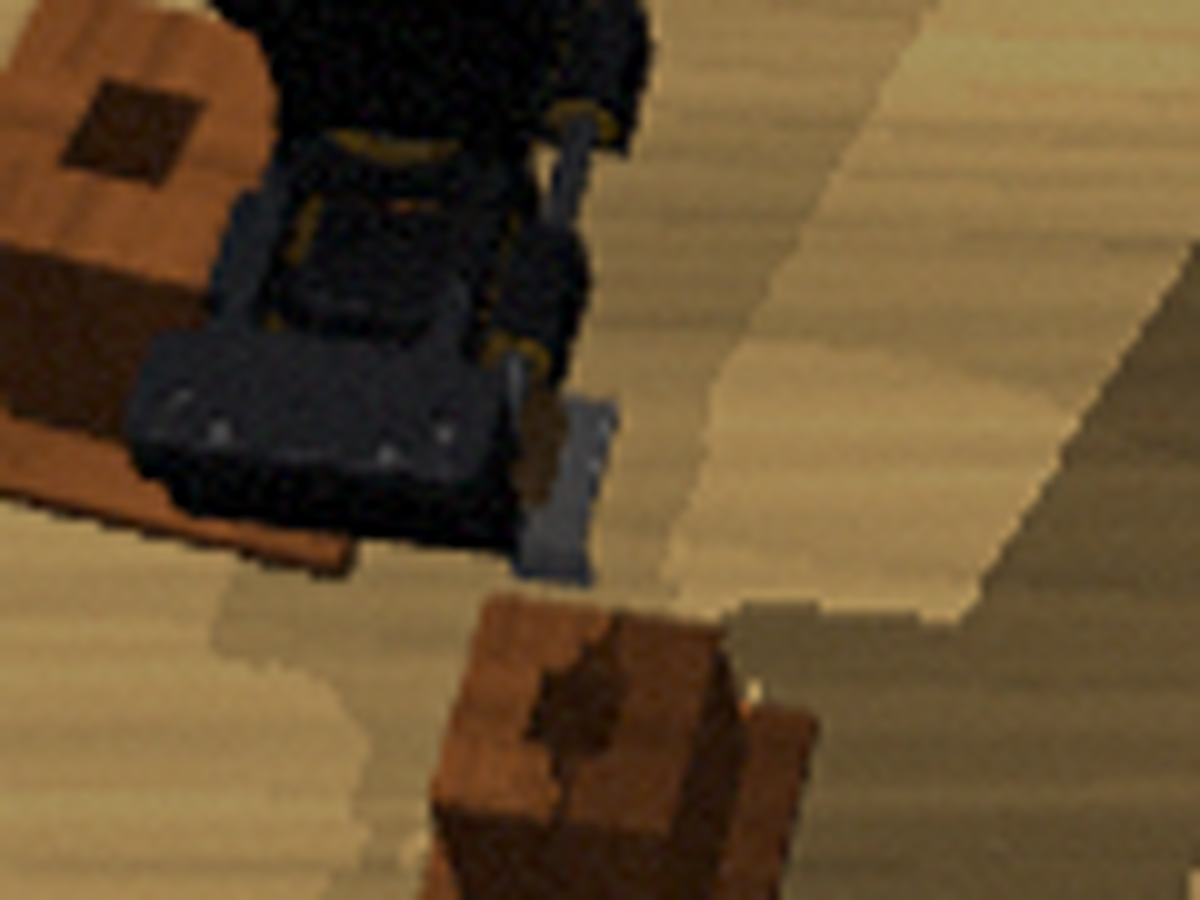

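View pics/g7t.png

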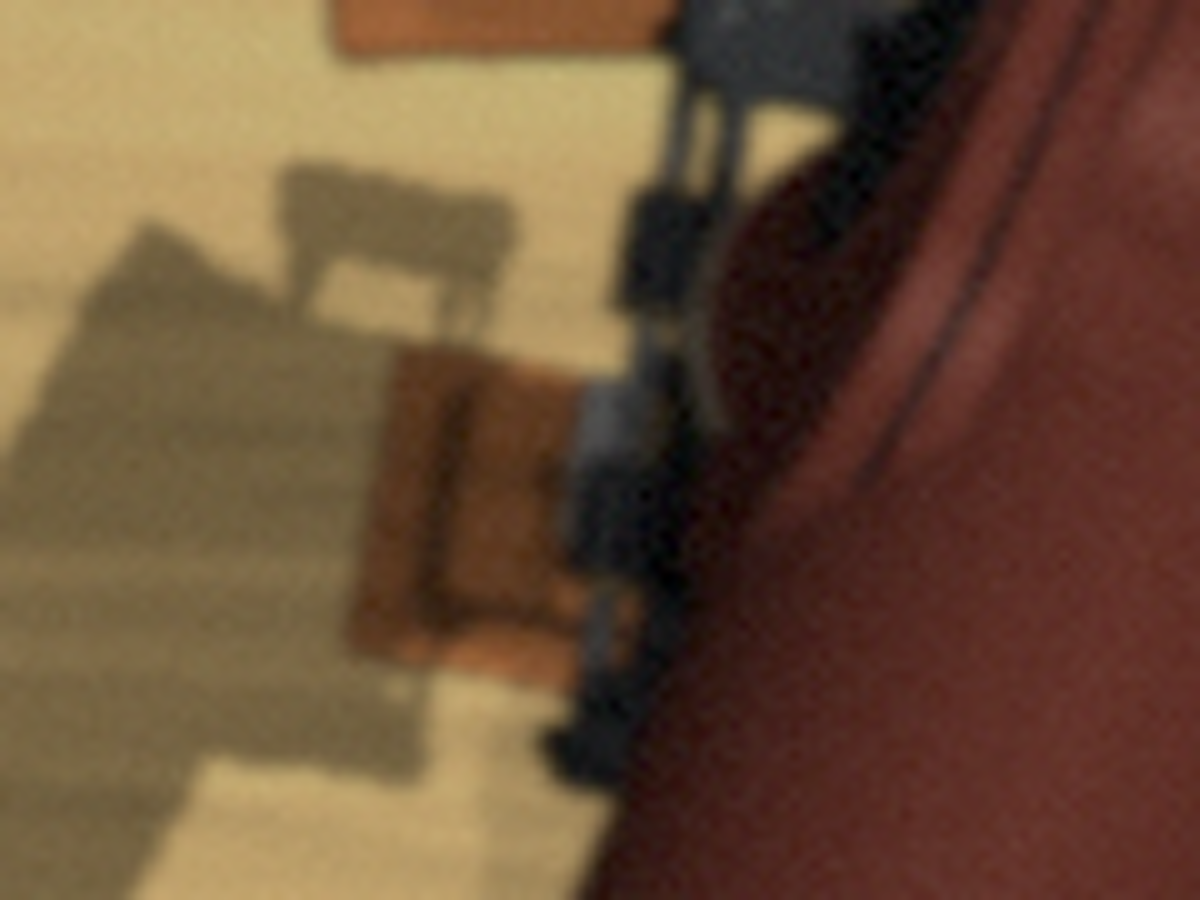

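```bash
cat >> h.py <<'E'
def wedge_c(dz=8.3,dx=0.):
    s,ang,r=st(); t=s["eef_pos"]; zz=-r[:,2]; X=r[:,1]*np.sign(r[0,1]); Y=np.cross(zz,X)
    return t+zz*dz+Y*dx,X,Y,zz
E
python3 - <<'E'
from h import *
p=eyes.read_camera('scene')
c,X,Y,Z=wedge_c()
for z in(-28,-22): print(z,proj(p,[c+22*X+22*Y+z*Z,c-22*X+22*Y+z*Z]).round(1).tolist())
b=[(22,22),(22,-22),(-22,-22),(-22,22),(22,22)]
crop(p,(257,180),(60,45),10,'g8',[(proj(p,[c+x*X+y*Y+z*Z for x,y in b]),(0,0,255)) for z in (-28,-22)])
E
```

```text
t 6.7 pos [ 552.89 -207.2   211.07] yaw_y -8.46 toolz [-7.3e-03  3.0e-04 -1.0e+00] F [ 0.59 -0.17 -1.46] T [-0.1   0.05  0.02] open 0.293 q [-0.34  0.25  0.75  1.63 -0.17  1.34  0.29]
-28 [[255.4, 191.2], [259.3, 176.2]]
-22 [[255.1, 189.9], [259.0, 174.9]]
g8 x0,y0 197 135 k 10
```

View pics/g8.png

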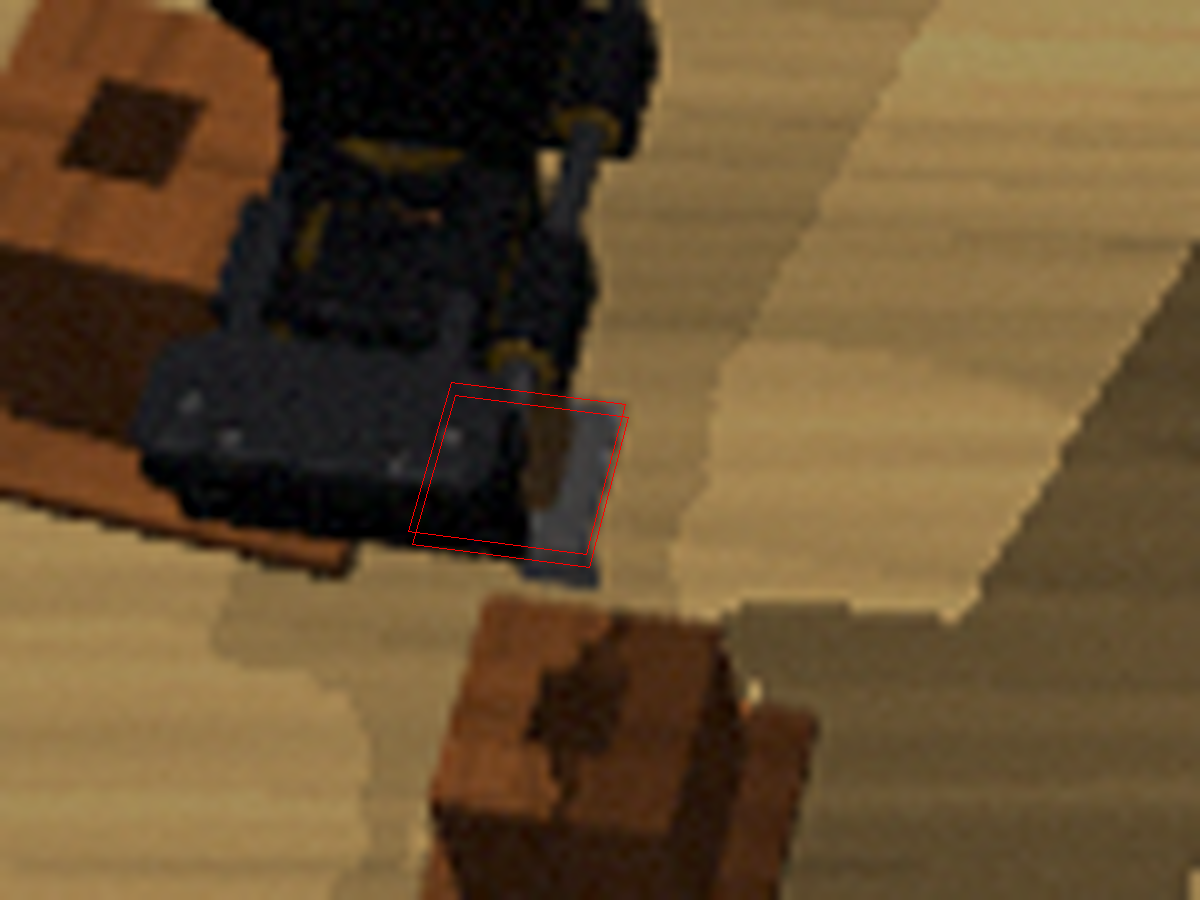

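>>> apply_moves:
  moves: "-0.012 0.08 0 0 0 0 -1;-0.012 0.147 0 0 0 -0.03 -1;-0.012 0.147 0 0 0 -0.03 -1;-0.012 0.147 0 0 0 -0.027 -1;-0.012 0.147 0 0 0 0 -1;-0.012 0.147 0 0 0 0 -1;-0.012 0.147 0 0 0 0 -1;-0.012 0.147 0 0 0 0 -1;0 0.04 0 0 0 0 -1;0 0 0 0 0 0 -1;0 0 0 0 0 0 -1"

```text
clock: 7.8
eef_pos: [508.9, 147.4, 193.9]
eef_rot: [-0.007, 0.803, 0.596, -0.015]
wrist_force: [-0.4, -1.0, -2.2]
opening: 0.296
```

```bash
cat >> h.py <<'E'
H0=np.array([533.9,199.7]); HY=np.radians(-16.28)
def hous(dz=8.3):
    """wedge centre in housing frame, yaw err deg, tip z"""
    c,X,Y,Z=wedge_c(dz)
    d=c[:2]-H0; cc,ss=np.cos(HY),np.sin(HY)
    print("housing x,y of wedge: %.2f %.2f  tip z %.2f depth %.2f yawerr %.2f"%(cc*d[0]+ss*d[1],-ss*d[0]+cc*d[1],c[2]-92,72-(c[2]-92),np.degrees(np.arctan2(X[1],X[0])-HY)))
    return c,X,Y,Z
def overlay(p,c,X,Y,Z,name,ctr,half=(60,45),k=10):
    b=[(22,22),(22,-22),(-22,-22),(-22,22),(22,22)]
    L=[(proj(p,[c+x*X+y*Y+z*Z for x,y in b]),(0,0,255)) for z in (-28,-22)]
    for y in(-10,10): L.append((proj(p,[c+9*X+y*Y-28*Z,c-6.5*X+y*Y-92*Z,c-9*X+y*Y-92*Z]),(0,255,255)))
    L.append((proj(p,[c-6.5*X-10*Y-92*Z,c-6.5*X+10*Y-92*Z]),(0,255,255)))
    crop(p,ctr,half,k,name,L)
E
python3 - <<'E'
from h import *
p=eyes.read_camera('scene')
c=hous()
overlay(p,*c,'g9',(390,165))
crop(p,(390,165),(60,45),10,'g9b')
E
```

```text
t 7.85 pos [508.98 146.99 193.92] yaw_y -16.85 toolz [-0.0327 -0.0078 -0.9994] F [ 1.23  0.45 -2.31] T [-0.08  0.06  0.01] open 0.294 q [-0.83  0.12  0.52  1.76 -0.06  1.31 -0.6 ]
housing x,y of wedge: -8.90 -57.45  tip z 110.22 depth -38.22 yawerr -0.57
g9 x0,y0 330 120 k 10
g9b x0,y0 330 120 k 10
```

View pics/g9.png

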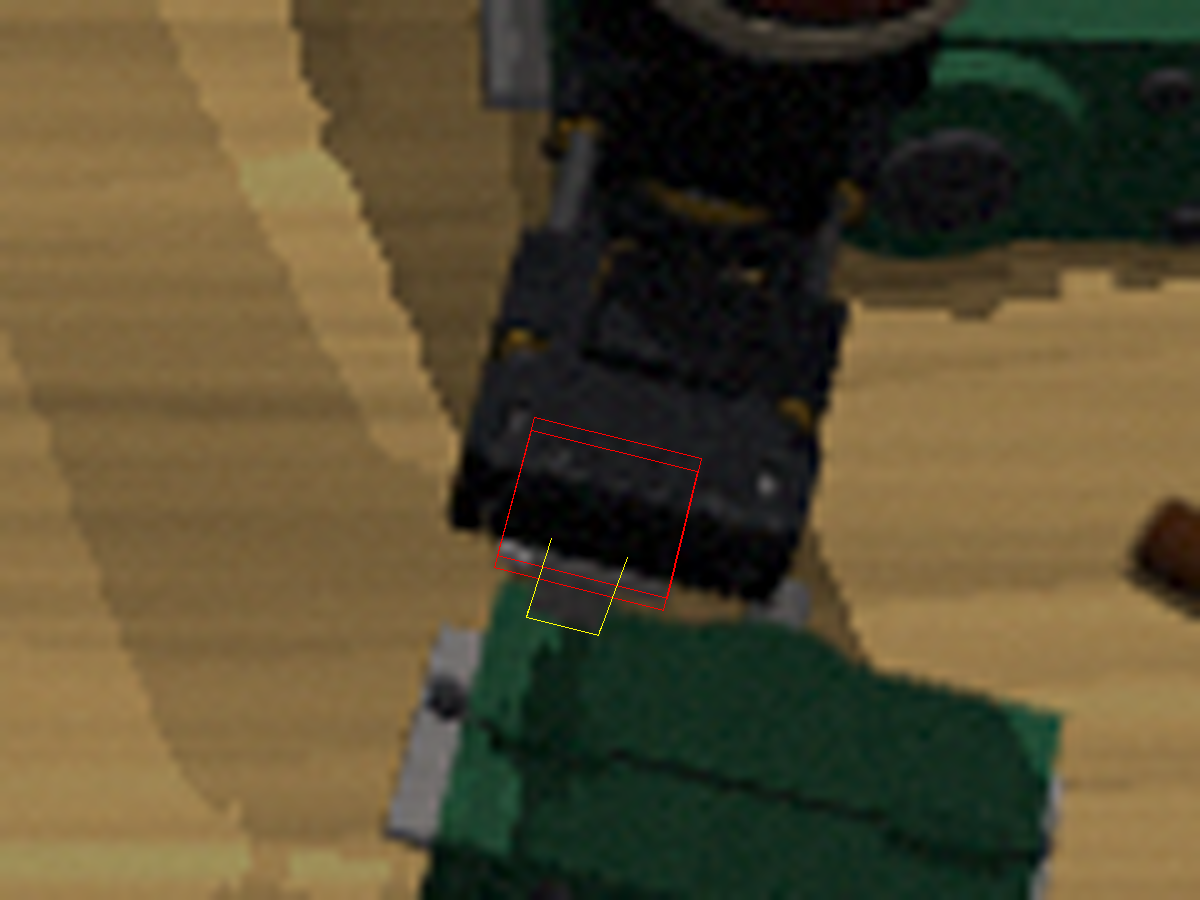

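View pics/g9b.png

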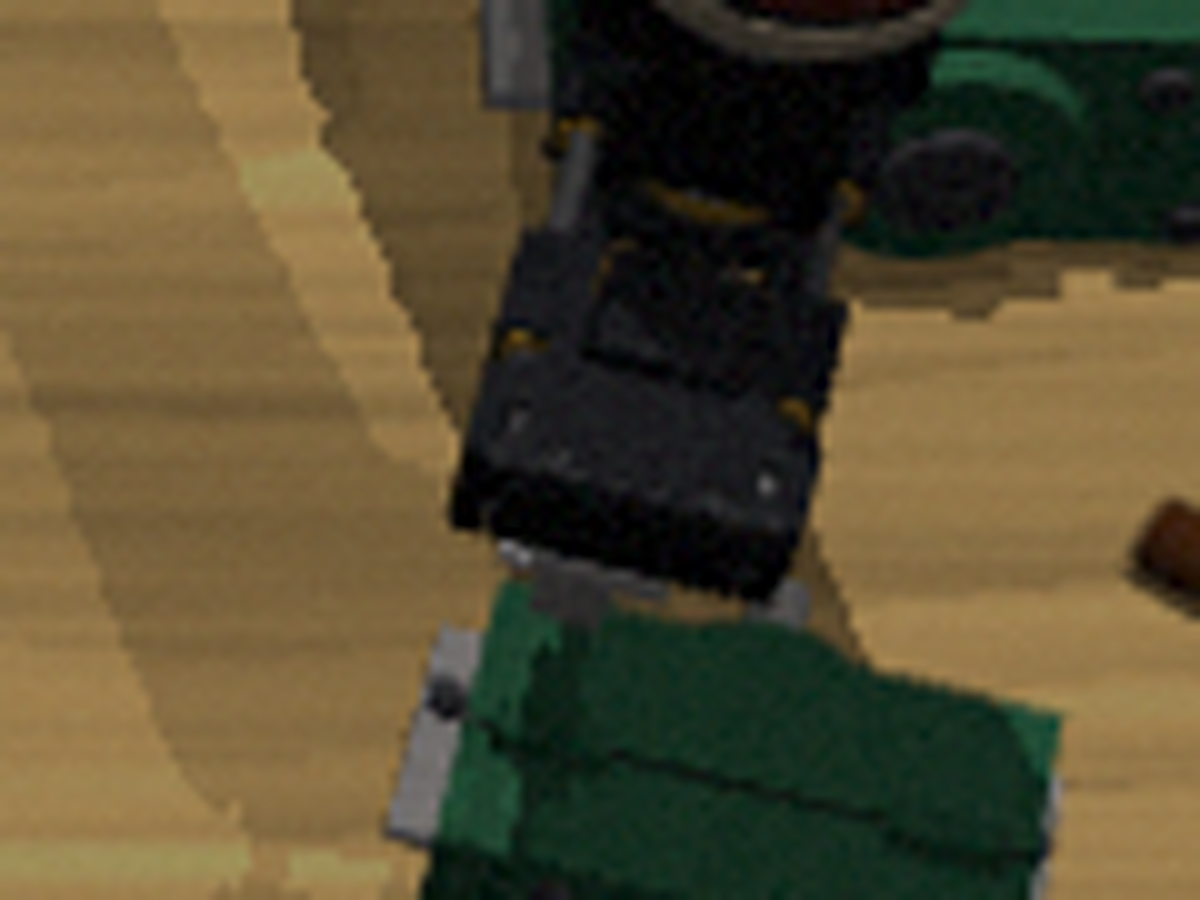

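>>> apply_moves:
  moves: "0.05 -0.0065 0.01 0.005 -0.021 0.006 -1;0 0 0 0 0 0 -1;0 0 0 0 0 0 -1"

```text
clock: 8.15
eef_pos: [526.2, 140.0, 197.0]
eef_rot: [0.001, 0.802, 0.597, 0.001]
wrist_force: [-0.4, 1.0, -2.0]
opening: 0.294
```

Run:
```python
from h import *
p=eyes.read_camera('scene')
c=hous()
overlay(p,*c,'g10',(390,175))
q=eyes.read_camera('top')
c=hous()
overlay(q,*c,'g10t',(265,195))
```

```text
t 8.2 pos [526.42 139.74 197.13] yaw_y -16.65 toolz [ 3.9e-03 -6.0e-04 -1.0e+00] F [ 0.25 -0.52 -2.35] T [-0.12  0.08  0.03] open 0.296 q [-0.82  0.12  0.52  1.76 -0.06  1.28 -0.57]
housing x,y of wedge: 9.60 -59.66  tip z 113.43 depth -41.43 yawerr -0.37
g10 x0,y0 330 130 k 10
t 8.25 pos [526.21 140.2  197.1 ] yaw_y -16.62 toolz [ 3.6e-03 -5.0e-04 -1.0e+00] F [ 0.59  0.8  -1.8 ] T [-0.09  0.07 -0.01] open 0.294 q [-0.82  0.12  0.52  1.76 -0.06  1.28 -0.57]
housing x,y of wedge: 9.27 -59.28  tip z 113.40 depth -41.40 yawerr -0.34
g10t x0,y0 205 150 k 10
```

View pics/g10.png

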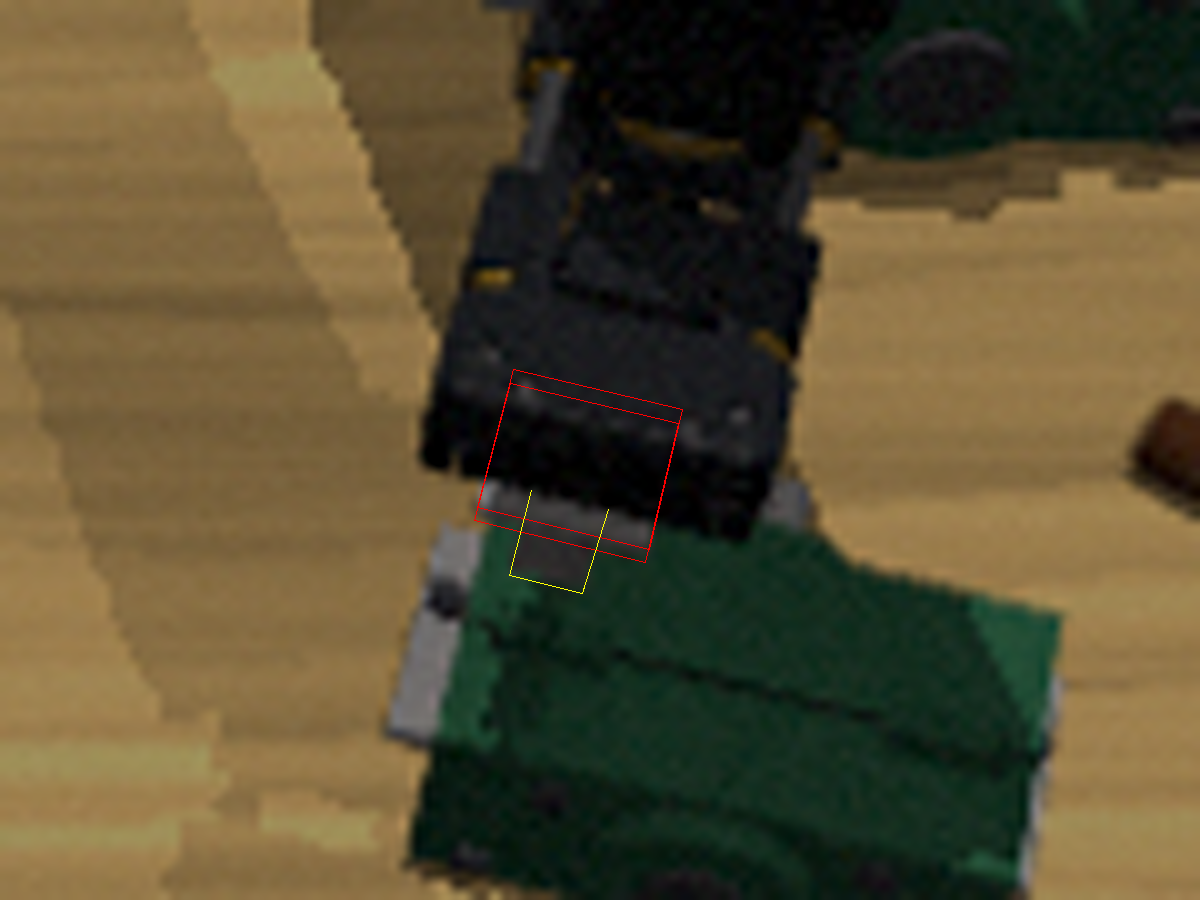

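View pics/g10t.png

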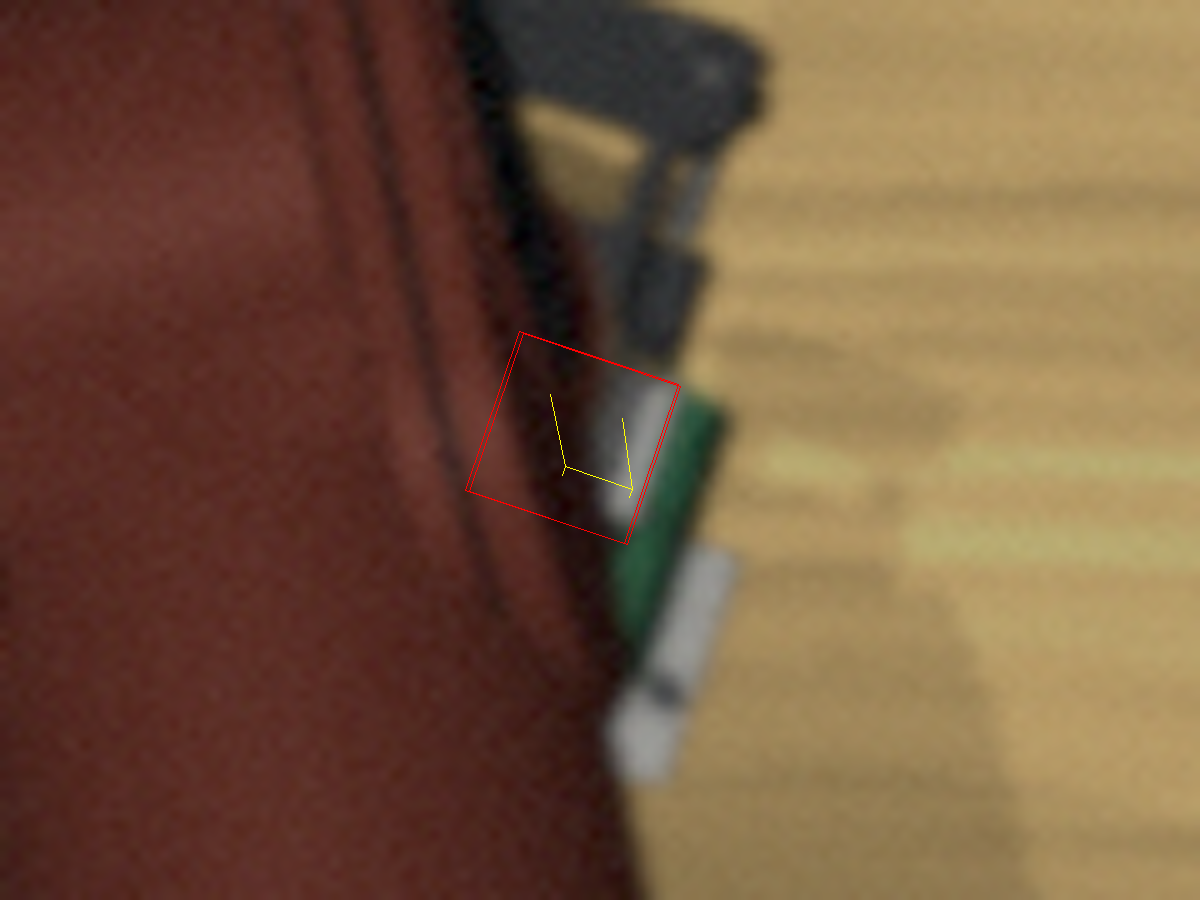

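>>> apply_moves:
  moves: "-0.004 0.016 -0.03 0 0.002 0.004 -1;0 0 -0.05 0 0 0 -1;0 0 -0.04 0 0 0 -1;0 0 0 0 0 0 -1"

```text
clock: 8.65
eef_pos: [524.4, 146.0, 158.6]
eef_rot: [-0.0, 0.8, 0.601, -0.0]
wrist_force: [0.1, 0.8, -2.0]
opening: 0.296
```

Run:
```python
from h import *
hous()
```

```text
t 8.65 pos [524.36 146.   158.56] yaw_y -16.19 toolz [-4.e-04  3.e-04 -1.e+00] F [ 0.09  0.83 -2.  ] T [-0.11  0.12  0.02] open 0.296 q [-0.82  0.15  0.52  1.8  -0.08  1.21 -0.56]
housing x,y of wedge: 5.90 -54.23  tip z 74.86 depth -2.86 yawerr 0.09
```

>>> apply_moves:
  moves: "0.004 -0.001 -0.015 0 0 0 -1;0 0 -0.015 0 0 0 -1;0 0 -0.01 0 0 0 -1;0 0 0 0 0 0 -1"

```text
clock: 9.05
eef_pos: [525.8, 146.1, 145.9]
eef_rot: [-0.0, 0.799, 0.601, -0.0]
wrist_force: [0.0, -0.4, -3.1]
opening: 0.295
```

Run:
```python
from h import *
hous()
```

```text
t 9.05 pos [525.78 146.1  145.88] yaw_y -16.16 toolz [-4.e-04  2.e-04 -1.e+00] F [ 0.04 -0.4  -3.11] T [-0.1   0.02  0.  ] open 0.295 q [-0.82  0.17  0.52  1.82 -0.09  1.18 -0.55]
housing x,y of wedge: 7.24 -53.73  tip z 62.18 depth 9.82 yawerr 0.12
```

>>> apply_moves:
  moves: "-0.005 0.0014 0 0 0 0 -1;0 0 0 0 0 0 -1"

```text
clock: 9.25
eef_pos: [524.8, 146.5, 146.4]
eef_rot: [0.0, 0.8, 0.601, 0.0]
wrist_force: [-0.0, 0.1, -2.3]
opening: 0.293
```

>>> apply_moves:
  moves: "-0.005 0.0014 0 0 0 0 -1;0 0 0 0 0 0 -1"

```text
clock: 9.45
eef_pos: [524.3, 146.6, 147.0]
eef_rot: [0.001, 0.8, 0.6, 0.001]
wrist_force: [2.1, -0.9, -2.9]
opening: 0.286
```

Run:
```python
from h import *
hous()
```

```text
t 9.45 pos [524.29 146.57 146.97] yaw_y -16.19 toolz [ 3.4e-03  5.0e-04 -1.0e+00] F [ 2.05 -0.89 -2.93] T [-0.22 -0.45 -0.02] open 0.286 q [-0.82  0.16  0.52  1.82 -0.08  1.18 -0.56]
housing x,y of wedge: 5.64 -53.71  tip z 63.27 depth 8.73 yawerr 0.09
```

>>> apply_moves:
  moves: "0.001 0 -0.015 0 -0.001 0 -1;0 0 -0.015 0 0 0 -1;0 0 0 0 0 0 -1"

```text
clock: 9.75
eef_pos: [524.5, 147.2, 138.0]
eef_rot: [0.001, 0.8, 0.601, 0.003]
wrist_force: [0.7, -0.7, -2.8]
opening: 0.291
```

Run:
```python
from h import *
hous()
```

```text
t 9.75 pos [524.45 147.16 137.96] yaw_y -16.18 toolz [ 0.0051  0.0018 -1.    ] F [ 0.69 -0.7  -2.84] T [-0.14 -0.17 -0.06] open 0.291 q [-0.82  0.17  0.52  1.83 -0.09  1.16 -0.56]
housing x,y of wedge: 5.62 -53.10  tip z 54.26 depth 17.74 yawerr 0.10
```

>>> apply_moves:
  moves: "0 0 -0.015 -0.001 0.002 0 -1"

```text
clock: 9.85
eef_pos: [524.9, 147.4, 134.2]
eef_rot: [0.0, 0.8, 0.601, 0.002]
wrist_force: [0.1, -0.0, 5.9]
opening: 0.295
```

>>> apply_moves:
  moves: "0 0 -0.012 0 0 0 -1"

```text
clock: 9.95
eef_pos: [525.2, 147.7, 130.8]
eef_rot: [0.0, 0.8, 0.601, 0.002]
wrist_force: [-1.6, -0.7, 4.7]
opening: 0.296
```

Run:
```python
from h import *
hous()
```

```text
t 9.95 pos [525.2  147.71 130.81] yaw_y -16.17 toolz [ 0.0033  0.0015 -1.    ] F [-1.56 -0.75  4.69] T [-0.16  0.52 -0.01] open 0.296 q [-0.82  0.18  0.52  1.84 -0.1   1.15 -0.55]
housing x,y of wedge: 6.21 -52.37  tip z 47.11 depth 24.89 yawerr 0.11
```

>>> apply_moves:
  moves: "0 0 0.03 0 0 0 -1;0 0 0.06 0 0 0 -1;0 0 0.08 0 0 0 -1;0 0 0 0 0 0 -1"

```text
clock: 10.35
eef_pos: [524.8, 146.7, 183.0]
eef_rot: [0.001, 0.8, 0.6, 0.0]
wrist_force: [0.3, 0.2, -1.3]
opening: 0.296
```

Run:
```python
from h import *
hous()
```

```text
t 10.35 pos [524.84 146.69 182.97] yaw_y -16.21 toolz [ 0.0018 -0.001  -1.    ] F [ 0.26  0.22 -1.33] T [-0.09 -0.01  0.01] open 0.296 q [-0.83  0.13  0.52  1.77 -0.07  1.26 -0.57]
housing x,y of wedge: 6.14 -53.42  tip z 99.27 depth -27.27 yawerr 0.07
```

>>> apply_moves:
  moves: "0.026 0.0865 0 0 0 0 -1;0.026 0.0865 0 0 0 0 -1;0.026 0.0865 0 0 0 0 -1;0.026 0.0865 0 0 0 0 -1;0 0 0 0 0 0 -1;0 0 0 0 0 0 -1"

```text
clock: 10.95
eef_pos: [554.3, 253.1, 179.3]
eef_rot: [-0.0, 0.8, 0.6, -0.002]
wrist_force: [-0.9, -0.4, -2.5]
opening: 0.297
```

Run:
```python
from h import *
p=eyes.read_camera('scene')
c=hous()
overlay(p,*c,'g11',(405,190))
q=eyes.read_camera('top')
crop(q,(247,199),(50,37),10,'g11t')
```

```text
t 11.0 pos [554.02 253.57 179.2 ] yaw_y -16.27 toolz [-0.0038 -0.0018 -1.    ] F [ 0.26  0.06 -2.55] T [-0.    0.13 -0.02] open 0.293 q [-0.89  0.28  0.47  1.62 -0.13  1.28 -0.68]
housing x,y of wedge: 4.24 57.38  tip z 95.50 depth -23.50 yawerr 0.01
g11 x0,y0 345 145 k 10
g11t x0,y0 197 162 k 10
```

View pics/g11.png

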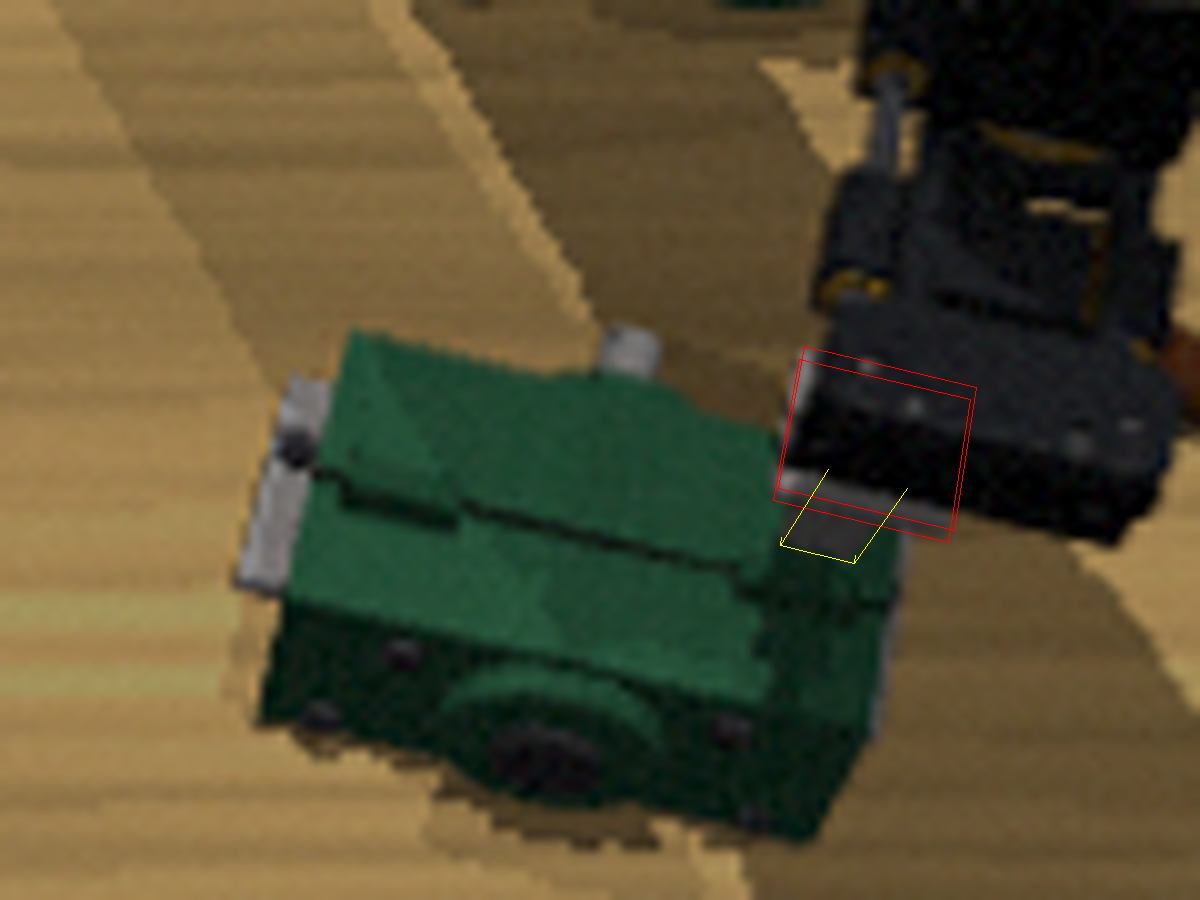

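View pics/g11t.png

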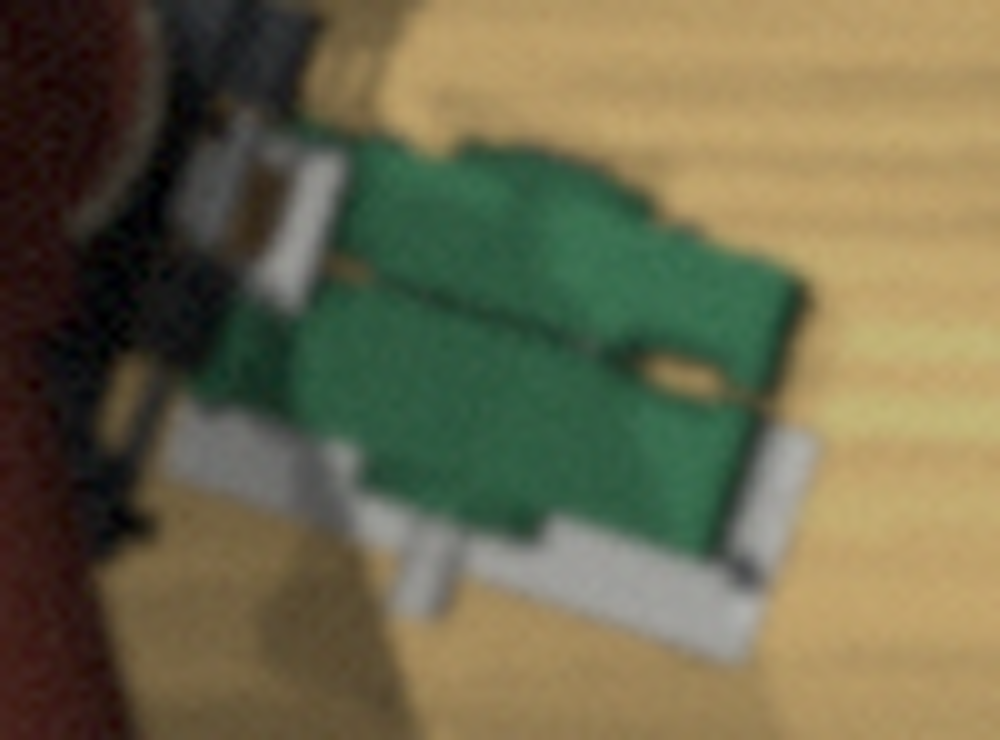

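>>> apply_moves:
  moves: "0.008 -0.010 -0.03 0.001 -0.002 0 -1;0 0 -0.03 0 0 0 -1;0 0 0 0 0 0 -1"

```text
clock: 11.35
eef_pos: [556.6, 247.2, 159.9]
eef_rot: [-0.0, 0.801, 0.599, -0.0]
wrist_force: [-0.7, 0.7, -1.7]
opening: 0.295
```

Run:
```python
from h import *
hous()
```

```text
t 11.35 pos [556.56 247.19 159.91] yaw_y -16.47 toolz [-3.e-04 -0.e+00 -1.e+00] F [-0.69  0.71 -1.75] T [-0.1   0.1  -0.02] open 0.295 q [-0.88  0.29  0.47  1.65 -0.14  1.24 -0.66]
housing x,y of wedge: 8.44 51.94  tip z 76.21 depth -4.21 yawerr -0.19
```

>>> apply_moves:
  moves: "-0.002 0.008 -0.02 0 0 0.001 -1;0 0 -0.02 0 0 0 -1;-0.003 0.001 0 0 0 0 -1;0 0 0 0 0 0 -1"

```text
clock: 11.75
eef_pos: [555.2, 248.9, 146.6]
eef_rot: [0.0, 0.801, 0.599, -0.0]
wrist_force: [0.3, 0.0, -1.8]
opening: 0.294
```

Run:
```python
from h import *
hous()
```

```text
t 11.75 pos [555.18 248.93 146.58] yaw_y -16.46 toolz [-1.e-04 -5.e-04 -1.e+00] F [ 0.3   0.   -1.78] T [-0.21 -0.16  0.04] open 0.294 q [-0.88  0.3   0.47  1.66 -0.14  1.21 -0.66]
housing x,y of wedge: 6.63 53.23  tip z 62.88 depth 9.12 yawerr -0.18
```

>>> apply_moves:
  moves: "-0.004 0.001 0 0 0 0 -1;0 0 0 0 0 0 -1"

```text
clock: 11.95
eef_pos: [554.9, 249.0, 147.0]
eef_rot: [0.001, 0.801, 0.598, 0.001]
wrist_force: [1.2, 0.4, -3.3]
opening: 0.295
```

Run:
```python
from h import *
hous()
```

```text
t 11.95 pos [554.88 248.98 147.01] yaw_y -16.48 toolz [ 1.9e-03 -6.0e-04 -1.0e+00] F [ 1.2   0.37 -3.27] T [-0.26 -0.4   0.03] open 0.295 q [-0.88  0.3   0.47  1.66 -0.14  1.21 -0.67]
housing x,y of wedge: 6.31 53.19  tip z 63.31 depth 8.69 yawerr -0.20
```

>>> apply_moves:
  moves: "0.001 0 -0.015 0 0 0 -1;0 0 -0.015 0 0 0 -1;0 0 -0.015 0 0 0 -1"

```text
clock: 12.25
eef_pos: [555.6, 250.1, 134.5]
eef_rot: [0.0, 0.801, 0.599, 0.002]
wrist_force: [-0.6, 0.1, 5.1]
opening: 0.293
```

Run:
```python
from h import *
hous()
```

```text
t 12.25 pos [555.59 250.07 134.51] yaw_y -16.45 toolz [ 0.0032  0.0019 -1.    ] F [-0.57  0.14  5.11] T [-0.17  0.36  0.05] open 0.293 q [-0.88  0.31  0.47  1.68 -0.15  1.19 -0.66]
housing x,y of wedge: 6.67 54.41  tip z 50.81 depth 21.19 yawerr -0.17
```

>>> apply_moves:
  moves: "0 0 -0.015 -0.001 0.002 0 -1;0 0 -0.015 0 0 0 -1;0 0 -0.01 0 0 0 -1"

```text
clock: 12.55
eef_pos: [556.1, 251.5, 123.6]
eef_rot: [-0.001, 0.801, 0.599, 0.002]
wrist_force: [-2.0, 0.2, 4.1]
opening: 0.292
```

Run:
```python
from h import *
hous()
```

```text
t 12.55 pos [556.09 251.52 123.62] yaw_y -16.41 toolz [ 0.0016  0.0031 -1.    ] F [-2.04  0.24  4.14] T [-0.22  0.46 -0.02] open 0.292 q [-0.87  0.32  0.46  1.69 -0.16  1.17 -0.66]
housing x,y of wedge: 6.77 55.94  tip z 39.92 depth 32.08 yawerr -0.13
```

>>> apply_moves:
  moves: "0 0 0.04 0 0 0 -1;0 0 0.08 0 -0.001 0 -1;0 0 0.08 0 0 0 -1;-0.02 -0.07 0 0 0 0 -1;-0.026 -0.0865 0 0 0 0 -1;-0.026 -0.0865 0 0 0 0 -1;-0.026 -0.0865 0 0 0 0 -1;0 0 0 0 0 0 -1;0 0 0 0 0 0 -1"

```text
clock: 13.45
eef_pos: [524.6, 149.4, 188.8]
eef_rot: [-0.0, 0.801, 0.599, 0.002]
wrist_force: [-0.3, 1.0, -2.1]
opening: 0.295
```

Run:
```python
from h import *
q=eyes.read_camera('top'); p=eyes.read_camera('scene')
hous()
crop(q,(247,199),(50,37),10,'g12t')
crop(p,(403,203),(50,37),10,'g12')
```

```text
t 13.55 pos [524.91 149.52 188.53] yaw_y -16.35 toolz [ 0.0029  0.0022 -1.    ] F [-0.13 -0.53 -2.46] T [-0.14  0.01 -0.  ] open 0.293 q [-0.83  0.13  0.52  1.76 -0.07  1.26 -0.58]
housing x,y of wedge: 5.42 -50.71  tip z 104.83 depth -32.83 yawerr -0.07
g12t x0,y0 197 162 k 10
g12 x0,y0 353 166 k 10
```

View pics/g12t.png

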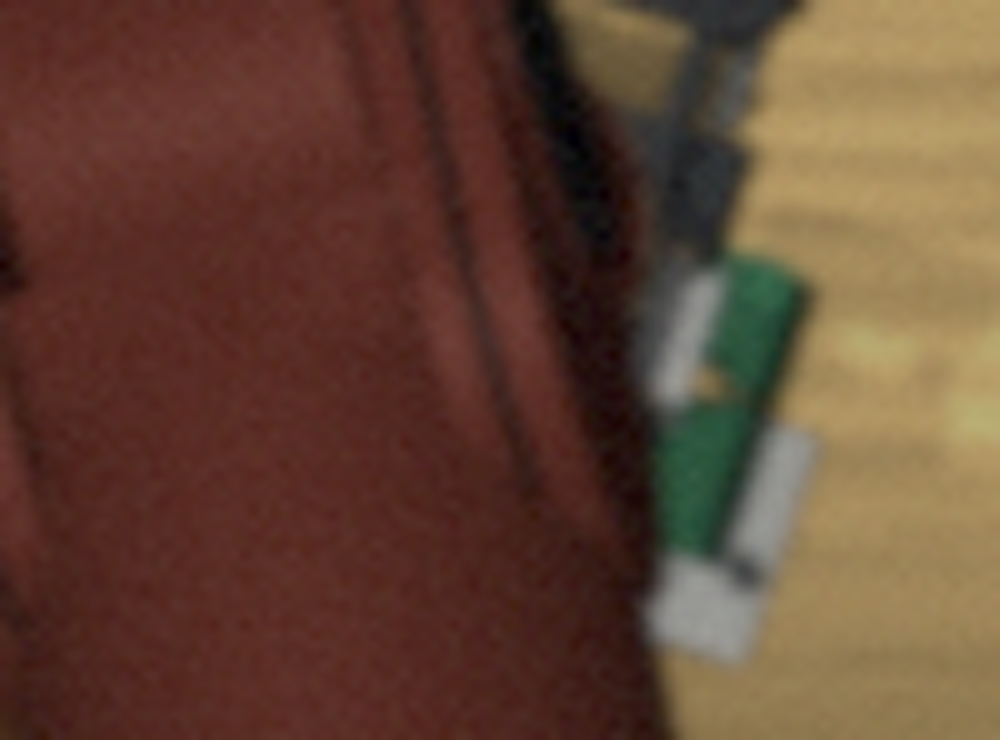

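View pics/g12.png

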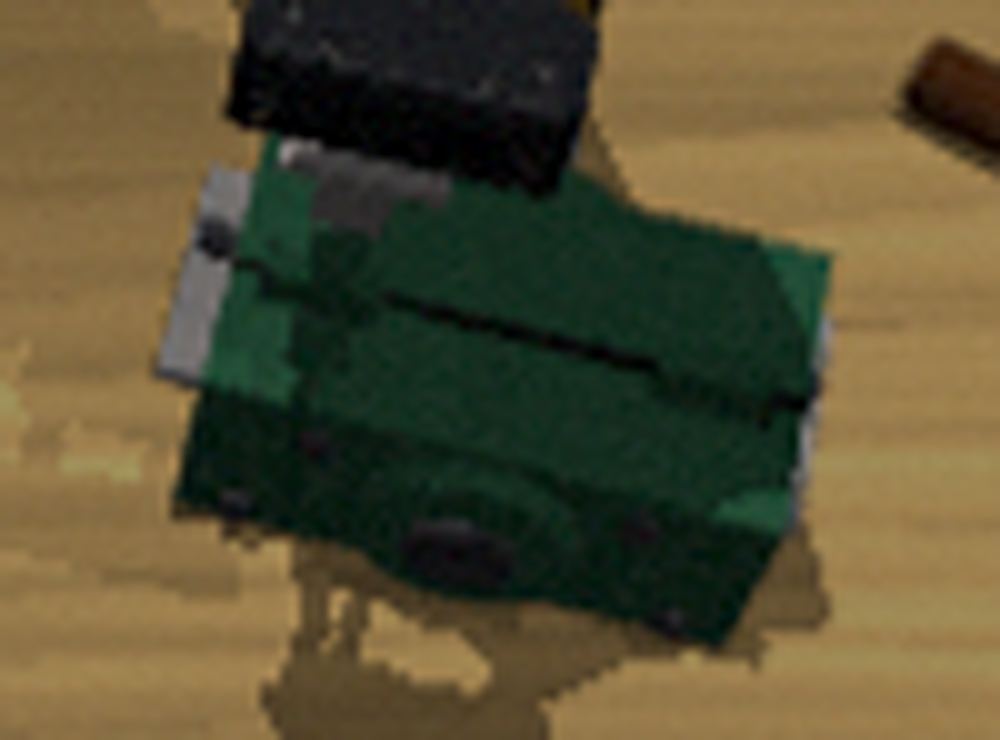

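>>> apply_moves:
  moves: "-0.001 -0.014 -0.04 -0.0015 0.002 0 -1;0 0 -0.05 0 0 0 -1;0 0 -0.03 0 0 0 -1;0 0 0 0 0 0 -1"

```text
clock: 13.95
eef_pos: [524.8, 147.2, 149.2]
eef_rot: [0.0, 0.799, 0.601, -0.001]
wrist_force: [1.8, -0.7, -2.1]
opening: 0.295
```

Run:
```python
from h import *
hous()
```

```text
t 13.95 pos [524.79 147.22 149.23] yaw_y -16.13 toolz [-8.0e-04 -1.5e-03 -1.0e+00] F [ 1.77 -0.67 -2.11] T [-0.22 -0.45 -0.02] open 0.295 q [-0.82  0.16  0.52  1.81 -0.08  1.19 -0.56]
housing x,y of wedge: 5.97 -52.91  tip z 65.53 depth 6.47 yawerr 0.15
```

>>> apply_moves:
  moves: "0.002 -0.001 -0.02 0 0 -0.003 -1;0 0 -0.02 0 0 0 -1;0 0 -0.02 0 0 0 -1;0 0 -0.02 0 0 0 -1"

```text
clock: 14.35
eef_pos: [525.7, 148.1, 124.6]
eef_rot: [0.0, 0.801, 0.599, -0.0]
wrist_force: [-2.2, 0.0, 5.7]
opening: 0.294
```

Run:
```python
from h import *
hous()
```

```text
t 14.35 pos [525.74 148.07 124.65] yaw_y -16.36 toolz [-6.e-04 -6.e-04 -1.e+00] F [-2.25  0.    5.73] T [ 0.01  0.82 -0.05] open 0.294 q [-0.81  0.19  0.52  1.84 -0.1   1.14 -0.55]
housing x,y of wedge: 6.64 -51.84  tip z 40.95 depth 31.05 yawerr -0.08
```

>>> apply_moves:
  moves: "-0.002 -0.005 -0.015 0 0 0 -1;-0.001 -0.003 -0.015 0 0 0 -1;0 0 -0.005 0 0 0 -1"

```text
clock: 14.65
eef_pos: [525.1, 146.5, 114.0]
eef_rot: [-0.0, 0.8, 0.6, 0.0]
wrist_force: [-2.1, 0.0, 4.8]
opening: 0.294
```

Run:
```python
from h import *
hous()
```

```text
t 14.65 pos [525.06 146.52 114.05] yaw_y -16.32 toolz [ 3.0e-04  1.2e-03 -1.0e+00] F [-2.07  0.02  4.79] T [0.04 0.63 0.  ] open 0.294 q [-0.81  0.2   0.52  1.85 -0.11  1.12 -0.54]
housing x,y of wedge: 6.43 -53.54  tip z 30.35 depth 41.65 yawerr -0.04
```

>>> apply_moves:
  moves: "0 0 0.04 0 0 0 -1;0 0 0.08 0 -0.001 0 -1;0 0 0.1 0 0 0 -1;0.02 0.07 0 0 0 0 -1;0.026 0.0865 0 0 0 0 -1;0.026 0.0865 0 0 0 0 -1;0.026 0.0865 0 0 0 0 -1;0 0 0 0 0 0 -1;0 0 0 0 0 0 -1"

```text
clock: 15.55
eef_pos: [556.2, 247.9, 183.2]
eef_rot: [0.002, 0.801, 0.598, 0.001]
wrist_force: [0.3, -0.9, -3.0]
opening: 0.29
```

Run:
```python
from h import *
q=eyes.read_camera('top')
hous()
crop(q,(247,199),(50,37),10,'g13t')
```

```text
t 15.6 pos [555.85 248.43 183.16] yaw_y -16.49 toolz [ 0.0036 -0.0018 -1.    ] F [-0.97  0.52 -2.97] T [ 0.    0.1  -0.08] open 0.294 q [-0.89  0.27  0.48  1.62 -0.13  1.28 -0.68]
housing x,y of wedge: 7.38 52.94  tip z 99.46 depth -27.46 yawerr -0.21
g13t x0,y0 197 162 k 10
```

View pics/g13t.png

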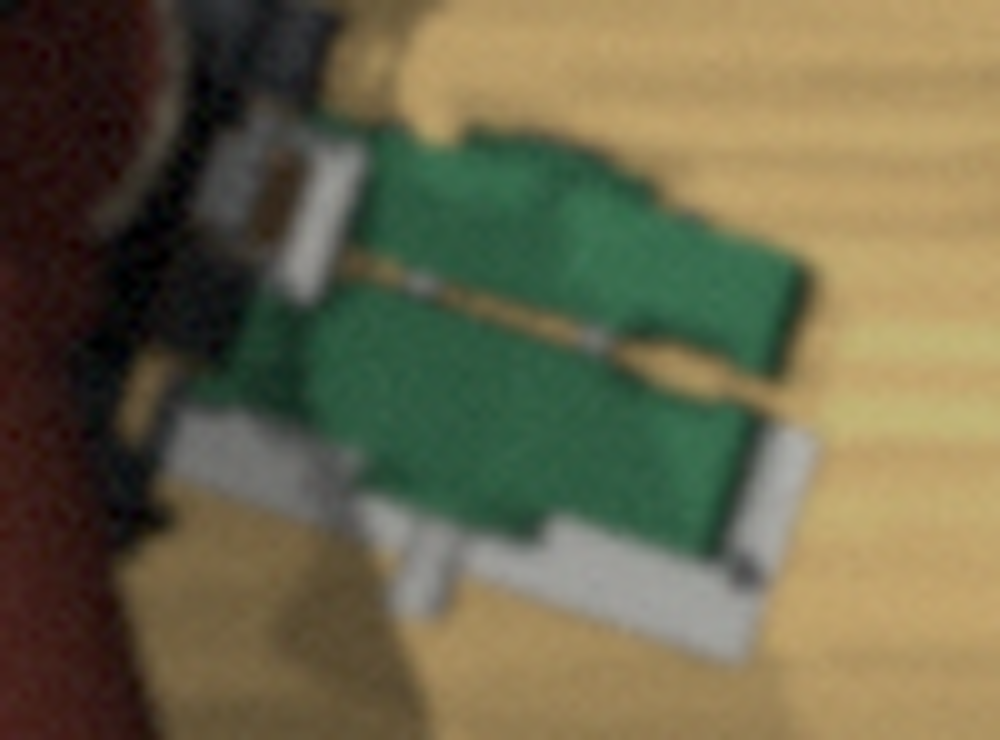

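>>> apply_moves:
  moves: "0 0.005 -0.04 0.001 0.002 0.001 -1;0 0 -0.06 0 0 0 -1;0 0 -0.05 0 0 0 -1;0 0 0 0 0 0 -1"

```text
clock: 16.0
eef_pos: [555.2, 247.0, 134.7]
eef_rot: [0.0, 0.802, 0.598, -0.001]
wrist_force: [-0.5, 0.4, -2.8]
opening: 0.295
```

Run:
```python
from h import *
hous()
```

```text
t 16.0 pos [555.2  246.99 134.7 ] yaw_y -16.59 toolz [-8.e-04 -6.e-04 -1.e+00] F [-0.55  0.39 -2.82] T [-0.07  0.04  0.01] open 0.295 q [-0.88  0.31  0.47  1.68 -0.15  1.19 -0.66]
housing x,y of wedge: 7.19 51.38  tip z 51.00 depth 21.00 yawerr -0.31
```

>>> apply_moves:
  moves: "-0.001 0.008 -0.02 0 0 0.001 -1;0 0 -0.02 0 0 0 -1;0 0 -0.02 0 0 0 -1;0 0 -0.02 0 0 0 -1"

```text
clock: 16.4
eef_pos: [555.8, 249.8, 112.0]
eef_rot: [-0.001, 0.802, 0.598, 0.001]
wrist_force: [-3.3, 1.0, 5.5]
opening: 0.292
```

Run:
```python
from h import *
hous()
```

```text
t 16.4 pos [555.78 249.77 111.99] yaw_y -16.55 toolz [ 0.0013  0.0025 -1.    ] F [-3.27  0.99  5.53] T [-0.02  0.85 -0.02] open 0.292 q [-0.87  0.33  0.46  1.7  -0.16  1.15 -0.65]
housing x,y of wedge: 6.96 54.17  tip z 28.29 depth 43.71 yawerr -0.27
```

>>> apply_moves:
  moves: "0 0 -0.018 -0.0015 0.001 0 -1;0 0 -0.012 0 0 0 -1"

```text
clock: 16.6
eef_pos: [555.9, 250.5, 103.0]
eef_rot: [-0.0, 0.801, 0.598, 0.0]
wrist_force: [-2.6, 0.6, 4.5]
opening: 0.293
```

Run:
```python
from h import *
hous()
```

```text
t 16.6 pos [555.87 250.52 102.97] yaw_y -16.53 toolz [ 2.0e-04  1.3e-03 -1.0e+00] F [-2.61  0.63  4.49] T [-0.02  0.68 -0.05] open 0.293 q [-0.87  0.34  0.46  1.71 -0.17  1.13 -0.65]
housing x,y of wedge: 6.85 54.93  tip z 19.27 depth 52.73 yawerr -0.25
```

Left is at about 9.5 mm. Withdraw and do the right end again.

>>> apply_moves:
  moves: "0 0 0.04 0 0 0 -1;0 0 0.08 0 -0.001 0 -1;0 0 0.1 0 0 0 -1;-0.01 -0.03 0.06 0 0 0 -1;-0.026 -0.0865 0 0 0 0 -1;-0.026 -0.0865 0 0 0 0 -1;-0.026 -0.0865 0 0 0 0 -1;-0.009 -0.03 0 0 0 0 -1;0 0 0 0 0 0 -1;0 0 0 0 0 0 -1"

```text
clock: 17.6
eef_pos: [528.4, 148.0, 193.1]
eef_rot: [0.004, 0.802, 0.597, 0.002]
wrist_force: [0.3, 1.0, -1.2]
opening: 0.294
```

Run:
```python
from h import *
p=eyes.read_camera('scene')
hous()
crop(p,(403,203),(50,37),10,'g14')
```

```text
t 17.65 pos [528.5  148.26 193.08] yaw_y -16.7 toolz [ 0.0078 -0.0033 -1.    ] F [ 0.57  0.26 -1.77] T [-0.12  0.1  -0.  ] open 0.294 q [-0.83  0.13  0.52  1.75 -0.06  1.27 -0.59]
housing x,y of wedge: 9.16 -50.88  tip z 109.38 depth -37.38 yawerr -0.42
g14 x0,y0 353 166 k 10
```

View pics/g14.png

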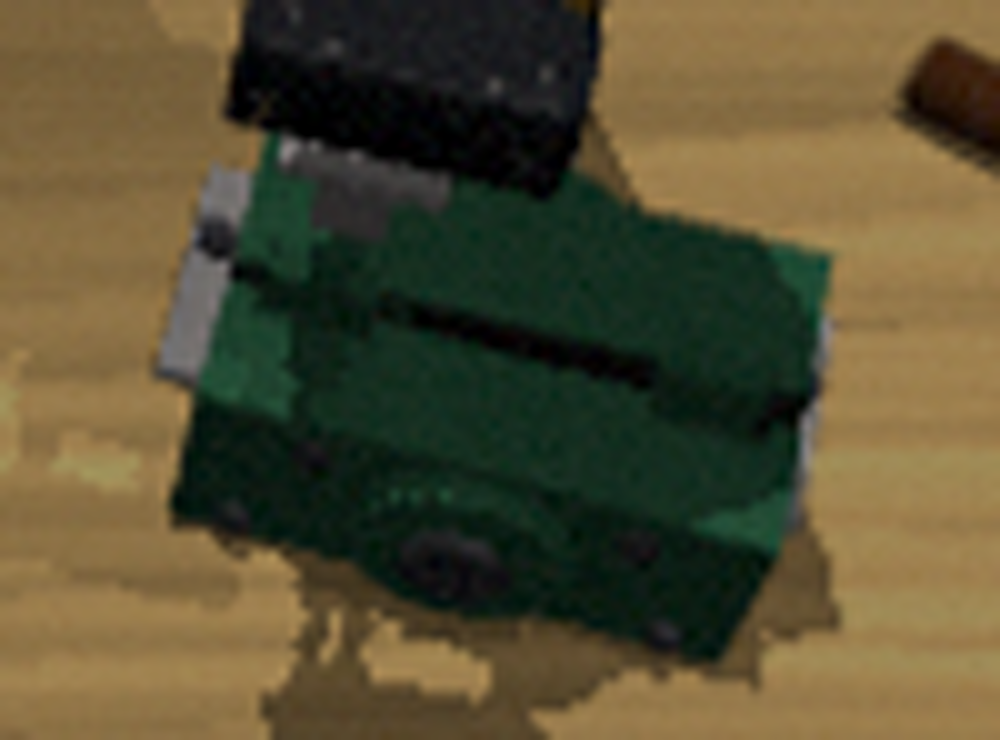

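>>> apply_moves:
  moves: "-0.012 -0.009 -0.04 0.002 0.005 0.003 -1;0 0 -0.06 0 0 0 -1;0 0 -0.03 0 0 0 -1;0 0 0 0 0 0 -1"

```text
clock: 18.05
eef_pos: [525.0, 148.4, 150.8]
eef_rot: [0.0, 0.799, 0.601, -0.0]
wrist_force: [2.3, 0.2, -3.3]
opening: 0.299
```

Run:
```python
from h import *
hous()
```

```text
t 18.05 pos [524.99 148.38 150.78] yaw_y -16.13 toolz [-7.e-04 -6.e-04 -1.e+00] F [ 2.33  0.24 -3.32] T [-0.25 -0.62 -0.02] open 0.299 q [-0.82  0.16  0.52  1.81 -0.09  1.19 -0.56]
housing x,y of wedge: 5.84 -51.76  tip z 67.08 depth 4.92 yawerr 0.15
```

>>> apply_moves:
  moves: "0 -0.007 -0.03 0 0 -0.003 -1;0 0 -0.03 0 0 0 -1;0 0 -0.03 0 0 0 -1;0 0 -0.02 0 0 0 -1;0 0 -0.015 0 0 0 -1"

```text
clock: 18.55
eef_pos: [525.1, 147.1, 111.0]
eef_rot: [-0.0, 0.801, 0.599, -0.0]
wrist_force: [-1.4, 0.4, 4.3]
opening: 0.296
```

Run:
```python
from h import *
hous()
```

```text
t 18.55 pos [525.11 147.12 111.02] yaw_y -16.36 toolz [-8.e-04  1.e-04 -1.e+00] F [-1.43  0.38  4.34] T [-0.03  0.42  0.02] open 0.296 q [-0.81  0.2   0.52  1.86 -0.11  1.11 -0.54]
housing x,y of wedge: 6.30 -52.93  tip z 27.32 depth 44.68 yawerr -0.08
```

Contact as expected; on to depth ~53 mm.

>>> apply_moves:
  moves: "0 0 -0.018 0 0 0 -1;0 0 -0.015 0 0 0 -1"

```text
clock: 18.75
eef_pos: [525.4, 147.7, 101.4]
eef_rot: [-0.001, 0.8, 0.599, 0.0]
wrist_force: [-1.9, 1.4, 4.1]
opening: 0.293
```

Run:
```python
from h import *
hous()
```

```text
t 18.75 pos [525.38 147.75 101.36] yaw_y -16.34 toolz [-2.0e-04  1.3e-03 -1.0e+00] F [-1.86  1.43  4.11] T [-0.06  0.73  0.04] open 0.293 q [-0.81  0.21  0.52  1.87 -0.12  1.09 -0.53]
housing x,y of wedge: 6.39 -52.27  tip z 17.66 depth 54.34 yawerr -0.06
```

>>> apply_moves:
  moves: "0 0 0.04 0 0 0 -1;0 0 0.08 0 0 0 -1;0 0 0.12 0 0 0 -1;0 0 0.08 0 0 0 -1;0.01 -0.1 0.02 0 0 0 -1;0.012 -0.147 0 0 0 0.02 -1;0.012 -0.147 0 0 0 0.03 -1;0.012 -0.147 0 0 0 0.03 -1;0.012 -0.147 0 0 0 0.01 -1;0 -0.1 0 0 0 0 -1;0 0 0 0 0 0 -1;0 0 0 0 0 0 -1"

```text
clock: 19.95
eef_pos: [542.8, -100.5, 215.7]
eef_rot: [0.003, 0.754, 0.656, 0.004]
wrist_force: [-0.2, 0.1, -2.2]
opening: 0.297
```

Run:
```python
from h import *
p=eyes.read_camera('scene');q=eyes.read_camera('top')
pickle.dump({"scene":p,"top":q},open("p1.pkl","wb"))
hous()
crop(p,(403,203),(50,37),10,'g15')
crop(q,(247,199),(50,37),10,'g15t')
cv2.imwrite("pics/s15.png",p["pixels"][:,:,::-1])
```

```text
t 20.05 pos [542.87 -99.69 215.52] yaw_y -7.85 toolz [ 9.9e-03 -7.0e-04 -1.0e+00] F [ 0.49 -0.62 -1.13] T [-0.08  0.11 -0.01] open 0.295 q [-0.54  0.13  0.71  1.72 -0.09  1.31  0.05]
housing x,y of wedge: 92.46 -284.89  tip z 131.82 depth -59.82 yawerr 8.43
g15 x0,y0 353 166 k 10
g15t x0,y0 197 162 k 10
```

View pics/g15.png

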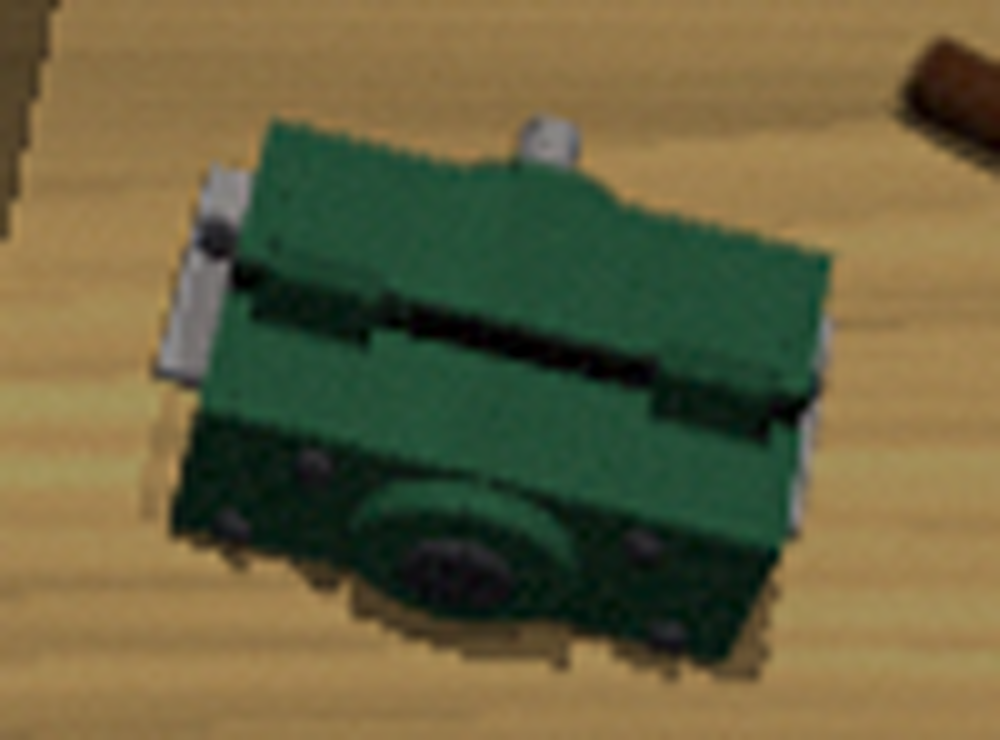

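View pics/g15t.png

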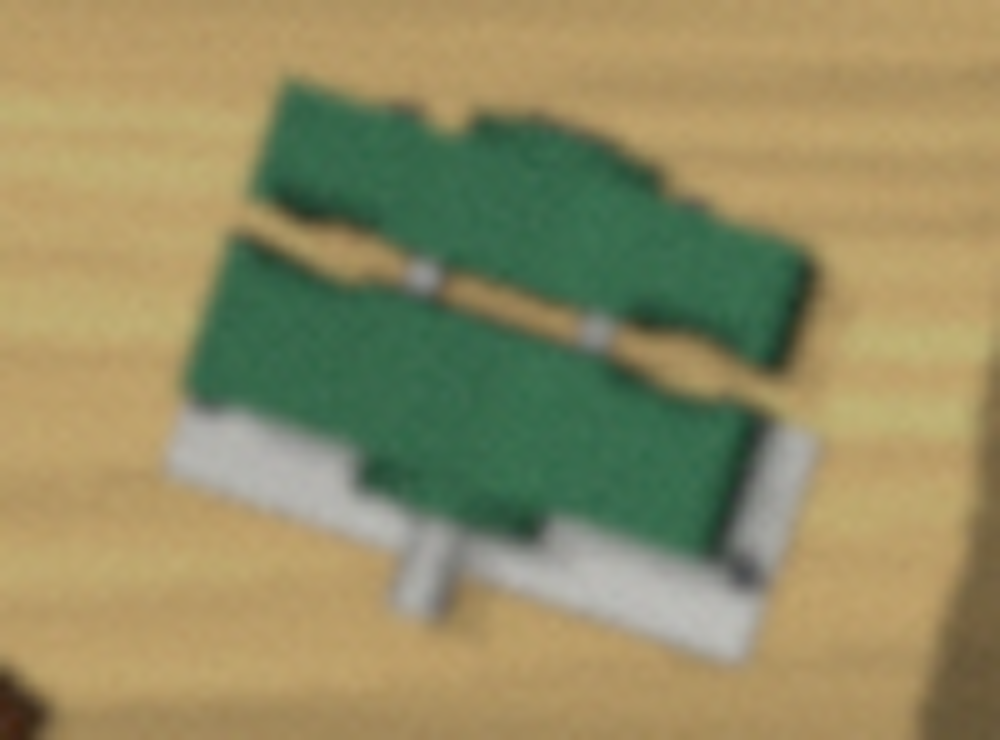

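View pics/s15.png

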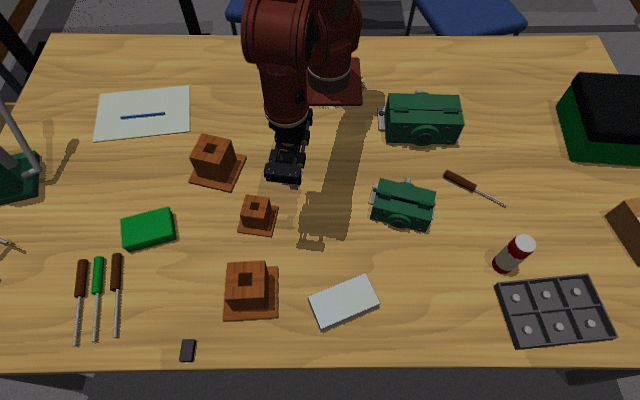

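```bash
cat > gap.py <<'E'
from h import *
import sys
a=pickle.load(open("p0.pkl","rb")); b=pickle.load(open(sys.argv[1],"rb"))
cc,ss=np.cos(HY),np.sin(HY); 
def W(x,y,z): return [H0[0]+cc*x-ss*y,H0[1]+ss*x+cc*y,z]
for n in ("scene","top"):
  for nm,y in (("right",-62),("left",62)):
    c0=proj(a[n],W(38,y,78))[0]; j=proj(a[n],W(39,y,78))[0]-c0
    # sample profile along housing x at z=78 averaged over y band
    xs=np.arange(20,62,.5); prof=[]
    for p in (a[n],b[n]):
        g=p["pixels"].astype(np.float32); g=g[:,:,0] # red: bench bright, green dark
        P=[]
        for yy in np.arange(y-12,y+12.1,2):
            uv=proj(p,[W(x,yy,78) for x in xs]).astype(np.float32)
            P.append(cv2.remap(g,uv[:,0].reshape(1,-1),uv[:,1].reshape(1,-1),cv2.INTER_CUBIC)[0])
        prof.append(np.mean(P,0))
    def shift_err(d):
        m=(xs+d<xs[-1])&(xs>25)&(xs<47); 
        return np.mean((np.interp(xs[m]+d,xs,prof[1])-prof[0][m])**2)
    ds=np.arange(0,14,.1); e=[shift_err(d) for d in ds]
    print(n,nm,"gap est",round(ds[int(np.argmin(e))],1),"err",round(float(min(e)),1), "px/mm",round(float(np.hypot(*j)),2))
E
python3 gap.py p1.pkl
```

```text
scene right gap est 10.2 err 8.1 px/mm 0.32
scene left gap est 9.3 err 6.0 px/mm 0.32
top right gap est 8.6 err 136.5 px/mm 0.34
top left gap est 8.1 err 93.6 px/mm 0.34
```

>>> apply_moves:
  moves: "0.015 -0.12 0 0.0005 0.006 -0.006 -1;0.015 -0.12 0 0 0 0 -1;0.014 -0.12 0 0 0 0 -1;0 0 0 0 0 0 -1;0 0 0 0 0 0 -1"

```text
clock: 20.55
eef_pos: [558.5, -201.2, 215.4]
eef_rot: [-0.001, 0.752, 0.659, 0.001]
wrist_force: [0.3, 0.2, -2.1]
opening: 0.295
```

```bash
python3 -c "
from h import *
st()"
```

```text
t 20.55 pos [ 558.53 -201.23  215.44] yaw_y -7.54 toolz [-5.0e-04  3.2e-03 -1.0e+00] F [ 0.27  0.15 -2.06] T [-0.04  0.03 -0.02] open 0.295 q [-0.37  0.26  0.78  1.62 -0.19  1.34  0.3 ]
```

>>> apply_moves:
  moves: "-0.008 -0.022 -0.04 -0.002 0 -0.009 -1;0 0 -0.06 0 0 0 -1;0 0 -0.03 0 0 0 -1;0 0 0 0 0 0 -1;0 0 0 0 0 0 -1"

```text
clock: 21.05
eef_pos: [556.4, -202.4, 173.1]
eef_rot: [-0.001, 0.755, 0.656, 0.0]
wrist_force: [-0.3, -0.5, -1.2]
opening: 0.294
```

Run:
```python
from h import *
p=eyes.read_camera('scene')
c=wedge_c(); overlay(p,*c,'g16',(255,195),(50,37),10)
```

```text
t 21.1 pos [ 556.39 -202.38  173.18] yaw_y -8.02 toolz [-0.0015  0.0019 -1.    ] F [ 0.19 -0.04 -2.8 ] T [-0.11 -0.01 -0.01] open 0.297 q [-0.36  0.28  0.77  1.68 -0.21  1.26  0.31]
g16 x0,y0 205 158 k 10
```

View pics/g16.png

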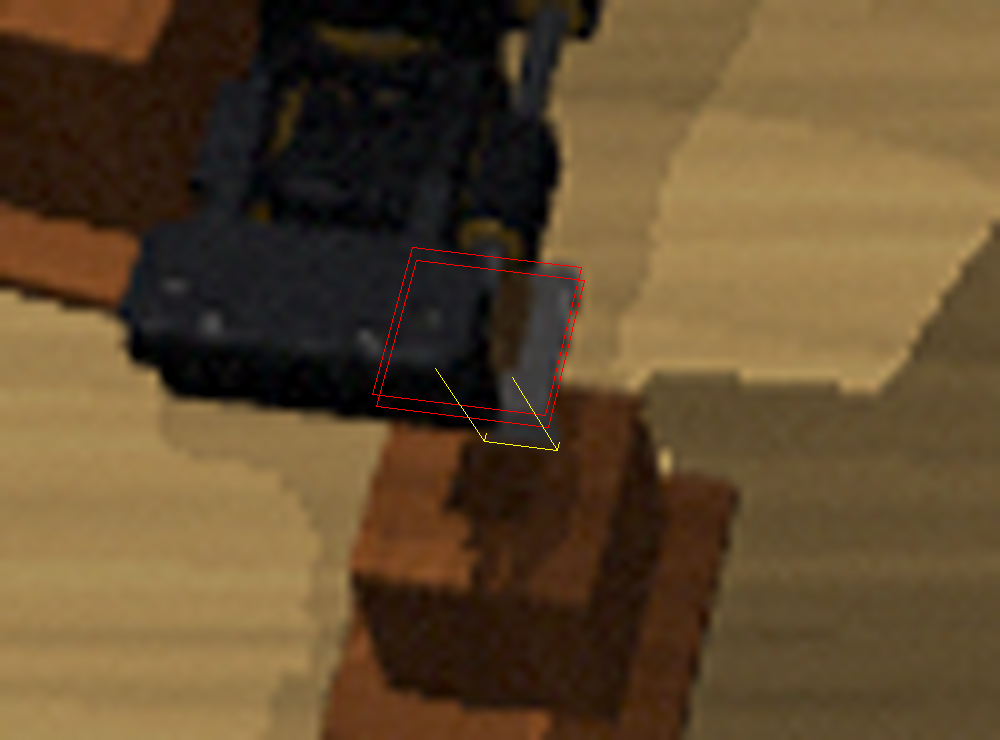

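>>> apply_moves:
  moves: "-0.001 -0.02 0 -0.001 -0.001 -0.004 -1;0 0 0 0 0 0 -1;0 0 0 0 0 0 -1"

```text
clock: 21.4
eef_pos: [556.9, -209.0, 174.6]
eef_rot: [0.001, 0.757, 0.653, 0.001]
wrist_force: [0.4, 0.5, -2.1]
opening: 0.295
```

```bash
python3 -c "
from h import *
st()"
```

```text
t 21.4 pos [ 556.86 -208.98  174.64] yaw_y -8.4 toolz [ 2.4e-03 -1.0e-04 -1.0e+00] F [ 0.35  0.46 -2.08] T [-0.11  0.05  0.02] open 0.295 q [-0.35  0.29  0.77  1.67 -0.21  1.26  0.32]
```

Now near (556, −208.3); lower to the slot mouth.

>>> apply_moves:
  moves: "-0.002 0.002 -0.015 0 0.0015 0 -1;0 0 -0.015 0 0 0 -1;0 0 0 0 0 0 -1"

```text
clock: 21.7
eef_pos: [556.4, -208.6, 165.3]
eef_rot: [0.0, 0.757, 0.653, 0.0]
wrist_force: [0.5, -0.6, -2.6]
opening: 0.295
```

```bash
python3 -c "
from h import *
st()"
```

```text
t 21.7 pos [ 556.38 -208.63  165.29] yaw_y -8.42 toolz [ 7.e-04 -1.e-04 -1.e+00] F [ 0.53 -0.6  -2.62] T [-0.06  0.09 -0.02] open 0.295 q [-0.35  0.29  0.77  1.69 -0.21  1.25  0.32]
```

>>> apply_moves:
  moves: "-0.001 0.001 -0.02 0 0 0 -1;0 0 -0.02 0 0 0 -1;0 0 -0.02 0 0 0 -1;0 0 0 0 0 0 -1"

```text
clock: 22.1
eef_pos: [555.8, -208.0, 145.1]
eef_rot: [-0.0, 0.757, 0.653, -0.0]
wrist_force: [-0.1, 0.8, -1.8]
opening: 0.292
```

```bash
python3 -c "
from h import *
st()"
```

```text
t 22.1 pos [ 555.77 -207.97  145.11] yaw_y -8.41 toolz [-2.e-04  1.e-04 -1.e+00] F [-0.06  0.82 -1.8 ] T [-0.07  0.07  0.02] open 0.292 q [-0.34  0.31  0.76  1.71 -0.23  1.21  0.33]
```

In the slot by 18 mm, no contact. Lower on to just above seating.

>>> apply_moves:
  moves: "0 0 -0.03 0 0 0 -1;0 0 -0.03 0 0 0 -1;0 0 -0.03 0 0 0 -1;0 0 -0.02 0 0 0 -1;0 0 0 0 0 0 -1"

```text
clock: 22.6
eef_pos: [555.4, -207.8, 108.5]
eef_rot: [-0.0, 0.757, 0.653, -0.0]
wrist_force: [0.7, 0.3, -2.1]
opening: 0.294
```

```bash
python3 -c "
from h import *
st()"
```

```text
t 22.6 pos [ 555.4  -207.83  108.53] yaw_y -8.4 toolz [-1.1e-03  1.0e-04 -1.0e+00] F [ 0.68  0.25 -2.12] T [-0.11  0.1   0.05] open 0.294 q [-0.33  0.35  0.75  1.75 -0.26  1.14  0.35]
```

>>> apply_moves:
  moves: "0.001 0 -0.015 0 0 0 -1;0 0 -0.01 0 0 0 -1"

```text
clock: 22.8
eef_pos: [556.0, -208.0, 100.9]
eef_rot: [-0.0, 0.757, 0.653, -0.0]
wrist_force: [-0.4, -0.7, -2.1]
opening: 0.294
```

>>> apply_moves:
  moves: "0 0 -0.008 0 0 0 -1"

```text
clock: 22.9
eef_pos: [556.0, -208.1, 99.4]
eef_rot: [-0.0, 0.757, 0.653, -0.0]
wrist_force: [-12.3, 4.9, 31.7]
opening: 0.29
```

>>> apply_moves:
  moves: "0 0 -0.006 0 0 0 -1"

```text
clock: 23.0
eef_pos: [556.1, -208.1, 99.5]
eef_rot: [-0.001, 0.757, 0.653, 0.001]
wrist_force: [-11.3, 5.2, 25.9]
opening: 0.294
```

>>> apply_moves:
  moves: "0 0 0.003 0 0 0 -1;0 0 0 0 0 0 -0.2;0 0 0 0 0 0 0.2;0 0 0 0 0 0 1;0 0 0 0 0 0 1;0 0 0 0 0 0 1;0 0 0 0 0 0 1;0 0 0 0 0 0 1;0 0 0 0 0 0 1;0 0 0 0 0 0 1"

```text
clock: 24.0
eef_pos: [557.4, -208.6, 101.5]
eef_rot: [0.001, 0.757, 0.653, 0.001]
wrist_force: [0.2, 0.4, 0.3]
opening: 0.973
```

```bash
python3 -c "
from h import *
st()"
```

```text
t 24.0 pos [ 557.37 -208.56  101.55] yaw_y -8.41 toolz [ 0.0029  0.0011 -1.    ] F [0.18 0.43 0.34] T [-0.09  0.07 -0.  ] open 0.973 q [-0.32  0.36  0.75  1.76 -0.27  1.13  0.36]
```

Released; rise straight up and back toward the middle so both cameras see the stand and the case.

>>> apply_moves:
  moves: "0 0 0.06 0 0 0 1;0 0 0.12 0 0 0 1;0 0 0.15 0 0 0 1;0 0 0.15 0 0 0 1;-0.05 0.14 0 0 0 0 1;-0.05 0.14 0 0 0 0 1;-0.03 0.14 0 0 0 0 1;0 0.14 0 0 0 0 1;0 0 0 0 0 0 1;0 0 0 0 0 0 1"

```text
clock: 25.0
eef_pos: [514.2, -36.8, 251.9]
eef_rot: [0.001, 0.759, 0.652, 0.002]
wrist_force: [-0.5, -0.6, 0.5]
opening: 1.0
```

```bash
python3 - <<'E'
from h import *
p=eyes.read_camera('scene');q=eyes.read_camera('top')
pickle.dump({"scene":p,"top":q},open("p2.pkl","wb"))
st()
crop(p,(257,212),(40,30),10,'f1');crop(q,(384,191),(40,30),10,'f1t')
cv2.imwrite("pics/f2.png",p["pixels"][:,:,::-1])
E
python3 gap.py p2.pkl
```

```text
t 25.1 pos [514.3  -37.29 251.64] yaw_y -8.74 toolz [ 0.004   0.0011 -1.    ] F [ 0.19 -0.7   0.9 ] T [-0.1   0.01  0.02] open 1.0 q [-0.66  0.01  0.66  1.74 -0.01  1.39 -0.15]
f1 x0,y0 217 182 k 10
f1t x0,y0 344 161 k 10
scene right gap est 9.9 err 3.6 px/mm 0.32
scene left gap est 9.1 err 3.6 px/mm 0.32
top right gap est 8.7 err 111.6 px/mm 0.34
top left gap est 8.2 err 75.5 px/mm 0.34
```

View pics/f1.png

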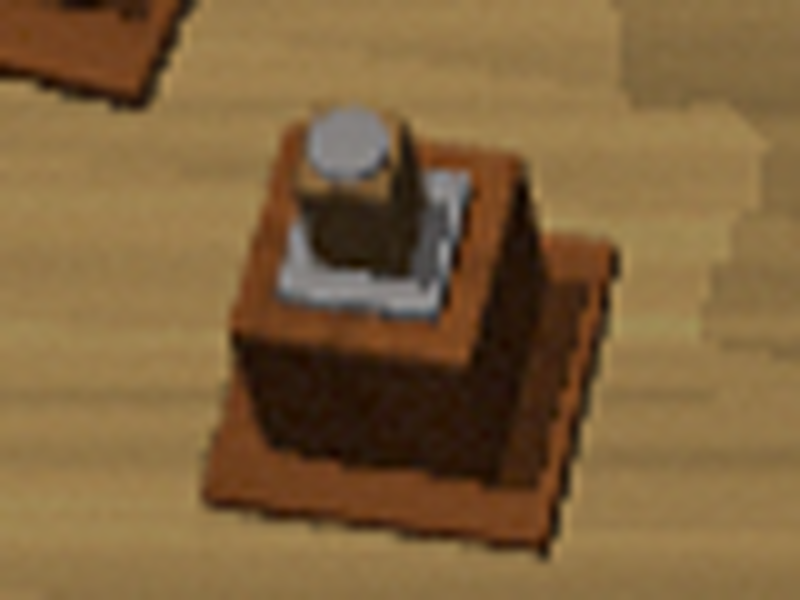

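View pics/f1t.png

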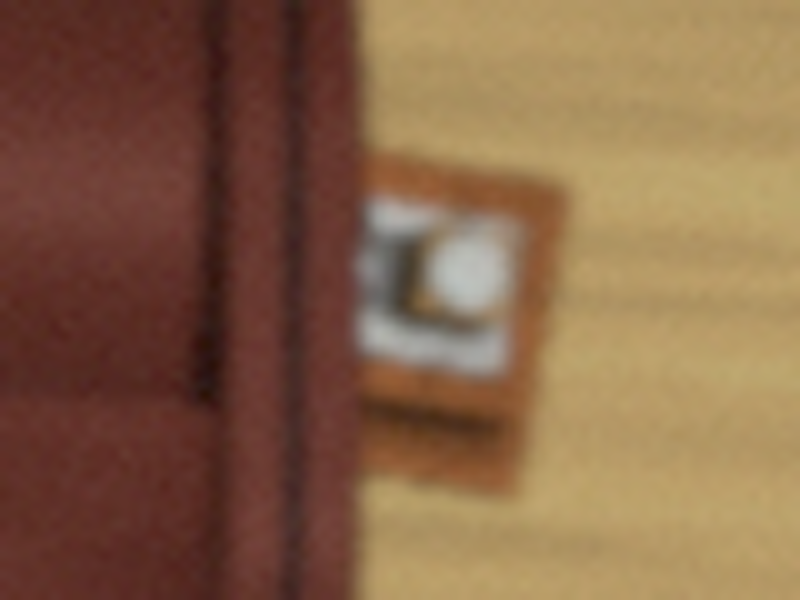

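View pics/f2.png

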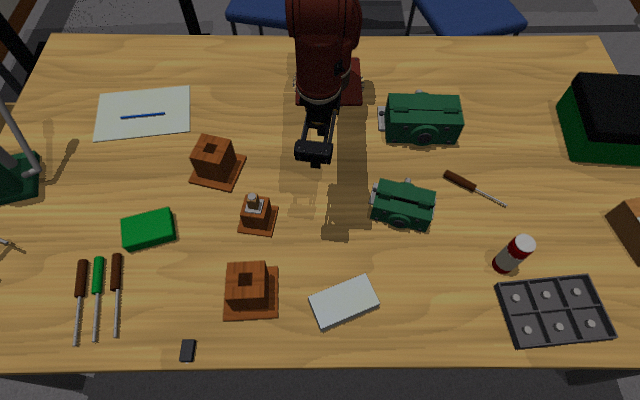

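The wedge hangs back in its holder: grip top at pixel (252, 196), collar flat, just as at the start. The cover stands open evenly, the bystanders are unmoved and the gripper is clear. I'm handing in.

```bash
python3 -c "
from bench import order
print(order.finish_job())"
```

```text
the job is handed in; nothing more can be done
None
```

The cover is off at both ends and the wedge is hanging back in the smallest holder; I handed the job in at about 25 s of the 72 s. The hand-in reports no verdict.

**Pushes:** I worked the wedge right, left, right, left, right against the fixed wall. The gap estimates from blade depth after each push were about 2.3, 4.5, 7.1, 9.5 and 10.1 mm. By those estimates the ends stayed within about 2.6 mm of each other. The gripper stayed above the case the whole time, and I saw no sign of it touching the cover.

**Final gaps:** All readings are above the 8 mm asked for, but the two cameras disagreed by about 1 mm:

| Check | Left (mm) | Right (mm) |
|---|---|---|
| Blade depth | 9.5 | 10.1 |
| Scene camera | 9.1 | 9.9 |
| Top camera (poorer match) | 8.2 | 8.7 |

**Wedge:** It seated at the same height, within 0.2 mm, as when I first gripped it. In the last pictures its collar lies flat on the holder, the grip is upright and released, and the gripper is well clear.

**Other things on the bench:** By eye in the last scene picture, the bystanders stand where they were at the start. I did not measure them.

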